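Index the side stop of a paper-drill table and lay up a pack

TASK

Make the paper-drill table ready for the next hole: with a fingertip, flick the star-shaped thumbwheel of the side stop round, click by click, until its red arm has clicked in pointing along the fence towards the card pack, so that the red stop screw faces the pack. Then push the pack that lies on the table back flat against the aluminium fence and along it until its end rests against the red screw. Touch and push with the fingers only, never lift the pack, and leave the other things where they are.

Things in the scene. Friction and masses are not known exactly. Their poses are not given: they have to be found in the camera images.
- lay_table: plywood lay table of a paper drill, 200 (x) x 350 (y) x 12 mm, fixed on the worktop. Origin: centre of its underside. Its axes ('table' below, mm): z up, +x away from the robot to the fence, +y along the fence to the side stop (robot's left at yaw 0)
- fence_mid (a point): middle of the fence's working face (table x = 75, y = -62, z = 27). The aluminium fence stands on the far side of the table; its face is flat, looks to table -x, runs from y = -165 to 40 and is 30 mm high (top at z = 42)
- wheel_axis (a point): on the upright axis of the side stop's thumbwheel (table x = 47, y = 95), half-way up its arms (z = 60). The wheel is a flat black star of 96 mm diameter: round body of 60 mm and six arms 60 degrees apart, 12 mm wide, their round ends (radius 6) centred 42 mm from the axis, 30 mm free between ends. Arms span z = 49 to 71; a cap nut on the axis reaches z = 83
- turret (a joint): angle of the thumbwheel, rad, counterclockwise from above; 0 or a multiple of 2 pi: red arm points along table -y at the pack. A spring click holds it at every pi/3; it turns both ways without end. About 1 to 3 N at an arm's end takes it out of a click; past half-way it snaps on to the next by itself. Starts two to four clicks from the wanted one, rarely resting half-way between two
- red_arm_end (a point): centre of the round end of the star's one red arm, 42 mm from the axis, half-way up. When clicked in, the six arms point along table -y, +y and 30 degrees either side of -x and of +x
- red_screw_face (a point): centre of the flat red head (11.6 mm diameter) of the red stop screw, right below the red arm, 44 mm from the wheel's axis, at table z = 30; turns with the wheel. Each black arm has a steel screw below it too (z = 24 to 36), heads 30 to 52 mm from the axis
- stop_point (a point): fixed point of the table where the face of the red screw stands, looking to table -y, when the red arm has clicked in towards the pack: table x = 47, y = 51, z = 30
- cards_centre (a point): centre (half-way up) of the loose banded pack of white cards with a brown paper band on the table: 55 mm (its own x) x 85 mm (its own y) x 32 mm high, 100 g. At the start its long side is roughly along the fence, 20 to 50 mm from it, and its end is at least 30 mm short of the red screw's place
- cards_done: second, lower banded card pack, 56 x 86 x 23 mm, on the worktop to the right of the table; to be left alone. Origin: centre of its underside
- weight: brass check weight Ø 29 x 46 mm on the worktop to the left of the table; to be left alone. Origin: centre of its underside
- glue: white and blue glue stick Ø 24 x 86 mm standing on the worktop to the left of the table; to be left alone. Origin: centre of its underside
- eraser_b: eraser in a blue sleeve, 23 x 55 x 15 mm, on the worktop to the left of the table; to be left alone. Origin: centre of its underside
There are look-alikes about, which are no part of the job. Leave any green, orange or pink look-alike of the part that bears cards_centre alone.

How it is judged:
On the way, in this order (a step that is already met when the one before it is completed fails the run):
1. the red arm has clicked in towards the pack (red screw face within 3 mm of the stop point), the wheel at rest (horizontal distance between red_screw_face and stop_point below 0.003 m and velocity of joint turret between -0.2 and 0.2 rad/s), for 0.3 s.
2. the pack lies flat against the fence and its end against the red screw (x of cards_centre in the frame of lay_table between 0.0445 and 0.0505 m and y of cards_centre in the frame of lay_table between 0.0055 and 0.0115 m and z of cards_centre in the frame of lay_table below 0.0325 m and angle between the y axis of cards_centre and the y axis of lay_table, either way round below 0.05 rad), for 0.2 s.
At the end, for the whole second after the job is handed in: The red screw's face is within 3 mm of the stop point (the wheel clicked in on the red arm); the pack lies on the table at rest, its long side within 3 mm of the fence and within 0.05 rad of parallel to it, its end within 3 mm of the red screw's face; nothing else has been moved (all of step 2 and horizontal distance between red_screw_face and stop_point below 0.003 m and linear speed of cards below 0.01 m/s); the robot touches nothing.
It fails at once if the pack is lifted or tipped (z of cards_centre in the frame of lay_table above 0.0365 m or angle between cards_centre's own z axis and vertical above 0.2 rad).
It fails at once if the other things are moved (distance of any of cards_done, weight, glue, eraser_b from where it was at the start of the episode above 0.015 m).
It fails at once if the wheel or the pack is pushed with the arm or the gripper's body instead of the fingers (contact force between the arm and turret above 3 N or contact force between the arm and cards above 3 N).
It also fails if it takes over 64 s, if anything falls off the work surface, if the arm or the gripper's body presses on something with over 40 N, if the wrist force passes 120 N, or if a joint passes its speed limit or range.

ROBOT

A 6-joint arm with a two-finger parallel gripper is mounted at the origin on a cart in front of the work surface, level with it; the furniture and walls round the work are solid. World frame = base frame: x ahead of the robot, y to its left, z up, the work surface at z = 0. Lengths are in m, angles in rad, forces in N, time in s.
With the tool pointing down it reaches from about 0.375 to 0.9 m from the base axis. Payload 3.1 kg.
Tool frame: the origin (TCP) lies between the finger pads; the fingertips stand 11 mm ahead of it and the grasp point (between the pads) lies 8 mm behind it; z points along the fingers, y is the direction in which the jaws open and shut (so a half turn about z gives the same grasp; the last joint's range is limited). The gripper opens to 85 mm and grips with 20 to 120 N. Pads are 22 mm wide; open, the fingers measure 114 mm over their backs; the gripper's body (76 mm by 85 mm) begins 54 mm behind the grasp point. The pads swing forward as they close: fully open they stand 13 mm farther back than shut.
Start: joints at [-1.516, 0.527, 1.433, -0, 1.181, -0.178], TCP at [0.145, -0.608, 0.242] pointing down, gripper open.
Joint ranges: [-3.08, 3.08], [-0.75, 2.2], [0.22, 2.44], [-1.43, 4.57], [0, 2.65], [-2.85, 2.85]. Speed limits (rad/s): [2.79, 2.79, 3.14, 3.14, 3.14, 3.14].

INTERFACE

Orientations are given as a rotation vector (axis times angle).
In Python, from plant import r gives the robot as it stands.
- The arm moves only by the shell command python3 -m pendant 'ROWS' [FORCE]. ROWS is JSON, a list of rows, each an object of numbers: "wx", "wy", "wz": the turn, a rotation vector about the tool's x, y, z in degrees; "x", "y", "z": the shift along the tool's x, y, z in m; "gripper": the opening, from -1 (shut) to 1 (fully open), so that 0 is half open. A call has 1 to 20 rows; each row shifts and turns the commanded pose from where the row before left it, along the tool's axes as they then stand; what a row does not reach is not made up. A row lasts 1/12 s, in which the tool goes at most 41.7 mm and 7.16 degrees, less where a joint would pass 70% of its speed; a pose out of reach is approached as far as the arm can. A call is refused whole if a number of a shift passes 0.0417 or a number of a turn 7.16, either way. A call with a gripper value outside its range is refused whole. The fingers move at their own pace and stop on an object; FORCE is the grip in N (left out, the last holds). Time passes only in rows, so rows that do not move let the fingers close. It gives the time, the measured TCP pose, the force and the opening at its end, in the units of the state.
- r.sense(): the state, without advancing time (a new reading comes with each control period).
- r.snapshot(name): name is "side" or "top"; returns the picture (384x512x3 uint8, red, green, blue); there is no depth.
- r.camera_info(name): a dict with "mtx" (3x3 intrinsics, pixels), "R" (3x3) and "t" (3): a world point X has camera coordinates R X + t. Camera axes: x right, y down, z forward; pixel columns grow to the right and rows downward; lengths in m; the calibration is good to about 2 mm. A picture is of the moment at which its call begins. camera_info takes no time and is no camera call.
- r.hand_in(): hands the job in, once; it reports no verdict.
The state is a dict: "time_s": time; "qpos": joint angles; "joint_velocities": joint speeds; "tau": joint torques, N m; "ee_pos": TCP position; "tool_rot": TCP orientation; "force": force on the tool from outside, world axes, zero at the start; "torque": the same for the moment, N m; "width": finger opening in m.
Only numpy, scipy, OpenCV 4.12 (cv2) and the standard library are available. Lean on these libraries where they do the work, as an engineer would, in place of code of your own. Each camera call takes 0.05 s, during which the arm holds its last target.

## Working session

There is one attempt and no reset: what is moved stays moved. The work goes in short steps, Python scripts to look and compute and a shell command to move; the robot and the scene stay as the last step left them, time stands still between calls to the robot, and variables do not carry over. Pictures are saved under pics/ and viewed, and the job is handed in when it is done.

```bash
ls; mkdir -p pics; python3 - <<'E'
from plant import r
import cv2,numpy as np
np.set_printoptions(precision=4,suppress=True)
print(r.sense())
for n in("top","side"):
    im=r.snapshot(n); cv2.imwrite(f"pics/{n}0.png",im[:,:,::-1]); np.save(f"pics/{n}0.npy",im)
    print(n,r.camera_info(n))
E
```

```text
pics
{'time_s': 0.0, 'qpos': array([-1.5155,  0.5285,  1.4339, -0.    ,  1.1814, -0.1785]), 'joint_velocities': array([-0.0009, -0.0006,  0.0007, -0.0002,  0.001 ,  0.002 ]), 'tau': array([  0.0002, -44.2351, -17.8022,  -0.0002,   0.0086,   0.    ]), 'ee_pos': array([ 0.1448, -0.6073,  0.2413]), 'tool_rot': array([-3.118 , -0.3662, -0.0002]), 'force': array([-0.4415, -0.7935,  0.5105]), 'torque': array([0.033 , 0.0455, 0.0154]), 'width': 0.08533701292072787}
top {'mtx': array([[499.3153,   0.    , 255.0258],
       [  0.    , 499.3153, 195.0226],
       [  0.    ,   0.    ,   1.    ]]), 'R': array([[-0.0306, -0.9995, -0.0015],
       [-0.991 ,  0.0305, -0.1302],
       [ 0.1302, -0.0025, -0.9915]]), 't': array([0.0083, 0.5337, 1.7396])}
side {'mtx': array([[400.0232,   0.    , 250.0891],
       [  0.    , 400.0232, 192.5179],
       [  0.    ,   0.    ,   1.    ]]), 'R': array([[-0.9055, -0.4243, -0.0015],
       [-0.249 ,  0.5341, -0.8079],
       [ 0.3436, -0.7312, -0.5893]]), 't': array([0.4891, 0.1755, 1.241 ])}
```

View pics/top0.png

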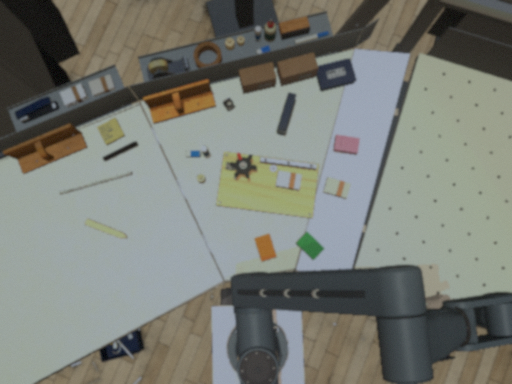

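View pics/side0.png

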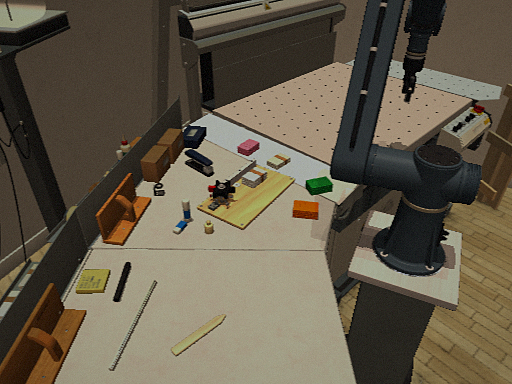

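Top view: the lay table is the yellow plate at about (268,185), the wheel at (242,166), and the fence at (290,162). Candidates for the pack: 
- white with brown band on the table (289,181): **this one**
- cards_done on the worktop (335,187)
- pink (346,145), orange (265,247) and green (310,245) look-alikes

Next, a close crop.

```bash
python3 - <<'E'
import cv2,numpy as np
a=cv2.imread("pics/top0.png")[140:225,205:350]; cv2.imwrite("pics/tc0.png",cv2.resize(a,None,fx=5,fy=5,interpolation=cv2.INTER_CUBIC))
a=cv2.imread("pics/side0.png")[150:240,165:310]; cv2.imwrite("pics/sc0.png",cv2.resize(a,None,fx=5,fy=5,interpolation=cv2.INTER_CUBIC))
E
```

```text
(no output)
```

View pics/tc0.png

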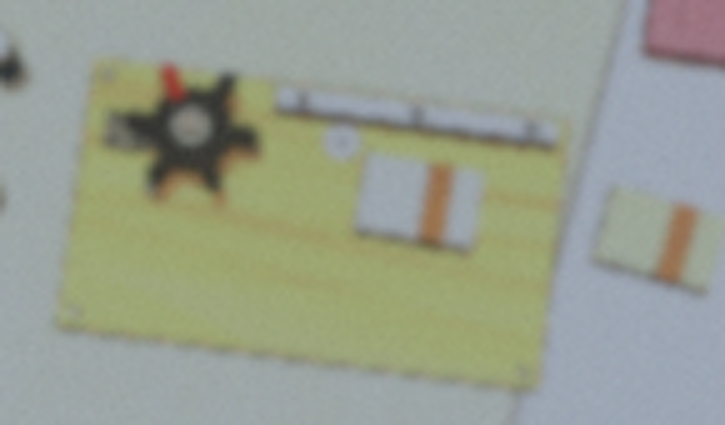

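View pics/sc0.png

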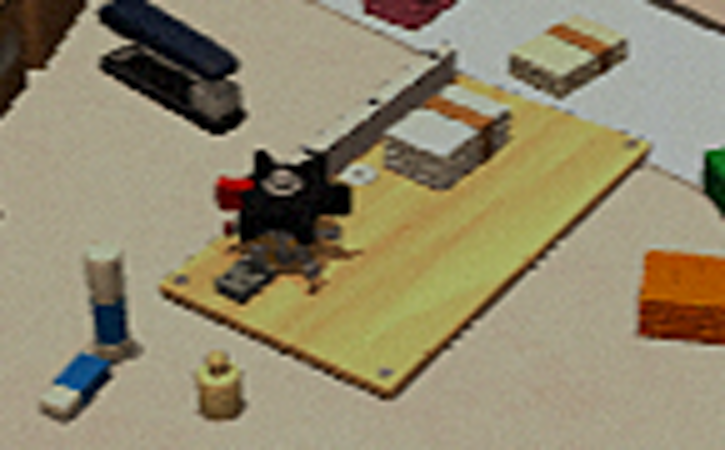

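```bash
cat > h.py <<'E'
import cv2,numpy as np,json
from plant import r
np.set_printoptions(precision=4,suppress=True)
def ray(n,uv,z):
    c=r.camera_info(n);C=-c["R"].T@c["t"]
    d=c["R"].T@np.linalg.inv(c["mtx"])@np.array([uv[0],uv[1],1.]);return C+d*(z-C[2])/d[2]
def proj(n,X):
    c=r.camera_info(n);p=c["mtx"]@(c["R"]@np.asarray(X,float)+c["t"]);return p[:2]/p[2]
def tri(a,b): # top uv, side uv
    A=[];B=[]
    for n,uv in(("top",a),("side",b)):
        c=r.camera_info(n);P=c["mtx"]@np.c_[c["R"],c["t"]]
        for i in(0,1):
            q=uv[i]*P[2]-P[i];A.append(q[:3]);B.append(-q[3])
    return np.linalg.lstsq(np.array(A),np.array(B),rcond=None)[0]
E
python3 - <<'E'
from h import *
top=np.load("pics/top0.npy");side=np.load("pics/side0.npy")
h=cv2.cvtColor(top,cv2.COLOR_RGB2HSV)
roi=np.zeros(top.shape[:2],np.uint8);roi[145:222,212:324]=1
print(top[200,260],top[140,300],top[178,285],top[158,240],h[200,260],h[155,239])
m=((h[...,0]>22)&(h[...,0]<36)&(h[...,1]>80)&(roi>0)).astype(np.uint8)
m=cv2.morphologyEx(m,cv2.MORPH_OPEN,np.ones((3,3)))
c=max(cv2.findContours(m,0,2)[0],key=cv2.contourArea)
hull=cv2.convexHull(c)
q=cv2.approxPolyDP(hull,6,True)[:,0];print("quad",q)
W=np.array([ray("top",p,0.012)[:2] for p in hull[:,0]])*1000
print(cv2.minAreaRect(W.astype(np.float32)))
for p in q: print(p,ray("top",p,.012))
# red
m=((h[...,0]<8)|(h[...,0]>172))&(h[...,1]>130)&(roi>0)
v,u=np.nonzero(m);print("red",len(u),u.mean(),v.mean(), ray("top",(u.mean(),v.mean()),.071))
hs=cv2.cvtColor(side,cv2.COLOR_RGB2HSV);m=((hs[...,0]<8)|(hs[...,0]>172))&(hs[...,1]>150);m[:, :200]=0;m[:,235:]=0;m[:170]=0;m[205:]=0
v,u=np.nonzero(m);print("red side",len(u),u.mean(),v.mean())
E
```

```text
[158 167 120] [156 165 161] [156 165 173] [138  61  52] [ 36  72 167] [  5 157 153]
quad [[221 182]
 [247 178]
 [288 194]
 [253 195]]
((564.6450805664062, -7.288116455078125), (245.58355712890625, 56.70778274536133), 77.21428680419922)
[221 182] [0.588  0.1133 0.012 ]
[247 178] [0.5997 0.019  0.012 ]
[288 194] [ 0.5368 -0.1269  0.012 ]
[253 195] [ 0.537  -0.0008  0.012 ]
red 13 239.15384615384616 156.6153846153846 [0.6669 0.0437 0.071 ]
red side 55 214.16363636363636 188.34545454545454
```

```bash
cat >> h.py <<'E'
def masks(n,im):
    return cv2.cvtColor(cv2.GaussianBlur(im,(3,3),0),cv2.COLOR_RGB2HSV)
E
python3 - <<'E'
from h import *
top=np.load("pics/top0.npy")
h=masks("top",top)
m=((h[...,0]>20)&(h[...,0]<45)&(h[...,1]>48)).astype(np.uint8)
roi=np.zeros_like(m);roi[148:220,212:322]=1;m&=roi
c=max(cv2.findContours(m,0,2)[0],key=cv2.contourArea)
hull=cv2.convexHull(c);print(cv2.contourArea(hull),cv2.approxPolyDP(hull,5,True)[:,0].tolist())
W=np.array([ray("top",p,0.012)[:2] for p in hull[:,0]])*1000
print(cv2.minAreaRect(W.astype(np.float32)))
k=cv2.resize(m*255,None,fx=3,fy=3)[400:680,600:1000];cv2.imwrite("pics/m0.png",k)
# edge points world: near-edge etc
pts=c[:,0]
near=[(u,max(pts[pts[:,0]==u][:,1])+.5) for u in range(228,306)]
l=np.array([ray("top",p,.012)[:2] for p in near]);p=np.polyfit(l[:,1],l[:,0],1);print("near x=a y+b",p,np.std(l[:,0]-np.polyval(p,l[:,1])))
left=[(min(pts[pts[:,1]==v][:,0])-.5,v) for v in range(160,205)]
l=np.array([ray("top",q,.012)[:2] for q in left]);p=np.polyfit(l[:,0],l[:,1],1);print("left y=a x+b",p,np.std(l[:,1]-np.polyval(p,l[:,0])))
right=[(max(pts[pts[:,1]==v][:,0])+.5,v) for v in range(175,210)]
l=np.array([ray("top",q,.012)[:2] for q in right]);p=np.polyfit(l[:,0],l[:,1],1);print("right",p,np.std(l[:,1]-np.polyval(p,l[:,0])))
E
```

```text
4938.0 [[224, 154], [317, 169], [311, 215], [218, 204]]
((573.9043579101562, -53.850860595703125), (346.3476867675781, 197.03802490234375), 80.1259765625)Traceback (most recent call last):
  File "<stdin>", line 13, in <module>
ValueError: max() iterable argument is empty
```

View pics/m0.png

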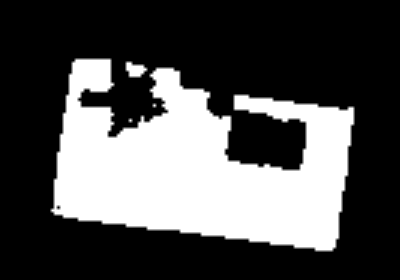

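```bash
cat >> h.py <<'E'
th=np.radians(-9.87);T0=np.array([.5739,-.0539])
Rt=np.array([[np.cos(th),-np.sin(th)],[np.sin(th),np.cos(th)]])
def w2t(X): return Rt.T@(np.asarray(X)[:2]-T0)*1000
def t2w(x,y): return T0+Rt@np.array([x,y])/1000
E
python3 - <<'E'
from h import *
top=np.load("pics/top0.npy");side=np.load("pics/side0.npy")
print("wheel",t2w(47,95),"nut top->",proj("top",[*t2w(47,95),.083]),proj("side",[*t2w(47,95),.083]))
print("fence face ends top",[proj("top",[*t2w(75,y),.042]) for y in(-165,40)],[proj("side",[*t2w(75,y),.042]) for y in(-165,40)])
print("side corners",[proj("side",[*t2w(x,y),.012]) for x,y in((-100,175),(100,175),(100,-175),(-100,-175))])
h=masks("",top); m=((h[...,0]>20)&(h[...,0]<45)&(h[...,1]>48)).astype(np.uint8)
w=(h[...,1]<40)&(h[...,2]>130)
o=(h[...,0]<19)&(h[...,1]>70)
M=(w|o).astype(np.uint8);roi=np.zeros_like(M);roi[170:194,272:306]=1;M&=roi
n,lab,st,ce=cv2.connectedComponentsWithStats(M);i=1+np.argmax(st[1:,4]);print(st[i],ce[i])
c=max(cv2.findContours((lab==i).astype(np.uint8),0,2)[0],key=cv2.contourArea)
W=np.array([w2t(ray("top",p,.044)) for p in c[:,0]]).astype(np.float32)
print(cv2.minAreaRect(W),len(c)); 
print("red top in table",w2t(ray("top",(239.15,156.6),.071)), "tri",tri((239.15,156.6),(214.2,188.3)))
a=cv2.resize(top[168:196,268:310],None,fx=14,fy=14,interpolation=cv2.INTER_NEAREST);cv2.imwrite("pics/pk.png",a[:,:,::-1])
E
```

```text
wheel [0.6365 0.0316] nut top-> [242.7264 164.3517] [221.0346 182.9747]
fence face ends top [array([316.3572, 169.0129]), array([259.3938, 161.0467])] [array([256.4457, 158.6625]), array([224.8636, 182.66  ])]
side corners [array([242.1128, 226.9018]), array([195.8528, 205.3912]), array([252.7021, 162.0971]), array([295.4316, 177.7653])]
[272 170  30  20 384] [287.6927 179.5312]
((22.80841636657715, -61.99197006225586), (106.6489486694336, 59.38907241821289), 89.25720977783203) 46
red top in table [ 74.9194 112.0996] tri [0.6657 0.0425 0.0599]
```

View pics/pk.png

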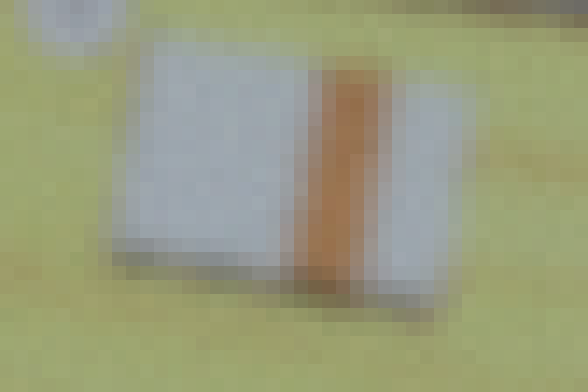

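```bash
python3 - <<'E'
from h import *
side=np.load("pics/side0.npy");top=np.load("pics/top0.npy")
for n in("top","side"):
    c=r.camera_info(n);print(n,-c["R"].T@c["t"])
h=masks("",side);print(h[210,240],h[215,260],h[228,243],h[200,170])
m=((h[...,0]>15)&(h[...,0]<40)&(h[...,1]>85)&(h[...,2]>110)).astype(np.uint8);roi=np.zeros_like(m);roi[155:240,190:300]=1;m&=roi
m=cv2.morphologyEx(m,cv2.MORPH_OPEN,np.ones((3,3)))
c=max(cv2.findContours(m,0,2)[0],key=cv2.contourArea);hull=cv2.convexHull(c)
print(cv2.approxPolyDP(hull,4,True)[:,0].tolist())
a=cv2.resize(side[150:240,185:305],None,fx=6,fy=6,interpolation=cv2.INTER_NEAREST)
a=a.copy();cc=[((p[0]-np.array([185,150])+.5)*6).astype(int) for p in c]
cv2.polylines(a,[np.array(cc)],True,(255,0,0),1)
for y in(-165,40):
  for z in(.012,.042):
    p=proj("side",[*t2w(75,y),z]);cv2.circle(a,tuple(((p-[185,150]+.5)*6).astype(int)),4,(0,255,0),-1)
cv2.imwrite("pics/sd.png",a[:,:,::-1])
E
```

```text
top [ 0.3027 -0.0036  1.7943]
side [0.0602 1.0212 0.8738]
[ 25 126 166] [ 22  50 164] [ 17 151  98] [ 24  48 166]
[[292, 178], [243, 227], [198, 207], [239, 179], [267, 170]]
```

View pics/sd.png

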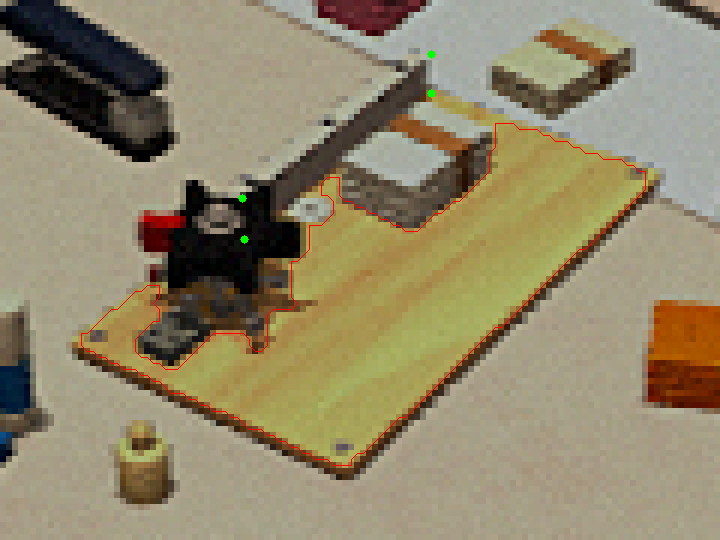

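```bash
cat >> h.py <<'E'
from scipy.spatial.transform import Rotation as RR
def togo(x,y,z):
    "tool-axis shift to table x,y mm and world TCP height z"
    s=r.sense();R=RR.from_rotvec(s["tool_rot"]).as_matrix()
    g=np.array([*t2w(x,y),z]);d=R.T@(g-s["ee_pos"])
    yx=np.degrees(np.arctan2(R[1,0],R[0,0]))
    print("t",round(s["time_s"],2),"tool z",R[:,2],"yaw tool x",round(yx,2),"now table",w2t(s["ee_pos"]),s["ee_pos"][2],"goal w",g,"shift",d,"F",s["force"],"w",s["width"],"q",s["qpos"])
E
python3 - <<'E'
from h import *
P=[(143,38),(475,80),(437,292),(115,247)]
Q=np.array([w2t(ray("top",(u/14-.5+268,v/14-.5+168),.044)) for u,v in P]);print(Q,Q.mean(0))
for a in range(4):print(np.linalg.norm(Q[a]-Q[(a+1)%4]))
togo(-5,40,.15)
E
```

```text
[[  50.9136  -29.2368]
 [  52.0676 -114.1713]
 [  -3.2334 -111.6868]
 [  -3.3127  -29.4906]] [ 24.1088 -71.1464]
84.94232475284677
55.35674213902735
82.1963173610901
54.22684811439829
t 0.1 tool z [-0.0001  0.002  -1.    ] yaw tool x 13.4 now table [-327.8841 -618.824 ] 0.24144627351472134 goal w [ 0.5758 -0.0136  0.15  ] shift [ 0.5568 -0.4775  0.0926] F [ 1.083   1.3195 -0.0963] w 0.08523286133674404 q [-1.5155  0.5284  1.4337 -0.      1.1814 -0.1785]
```

```bash
python3 -m pendant '[{"x":0.0278,"y":-0.0239,"gripper":-1},{"x":0.0278,"y":-0.0239},{"x":0.0278,"y":-0.0239},{"x":0.0278,"y":-0.0239},{"x":0.0278,"y":-0.0239},{"x":0.0278,"y":-0.0239},{"x":0.0278,"y":-0.0239},{"x":0.0278,"y":-0.0239},{"x":0.0278,"y":-0.0239},{"x":0.0278,"y":-0.0239},{"x":0.0278,"y":-0.0239},{"x":0.0278,"y":-0.0239},{"x":0.0278,"y":-0.0239},{"x":0.0278,"y":-0.0239},{"x":0.0278,"y":-0.0239},{"x":0.0278,"y":-0.0239},{"x":0.0278,"y":-0.0239},{"x":0.0278,"y":-0.0239},{"x":0.0278,"y":-0.0239},{"x":0.0278,"y":-0.0239}]' 40
python3 -m pendant '[{"wz":-6.67},{"wz":-6.67},{"wz":-6.67},{"wz":-6.67},{"wz":-6.67},{"wz":-6.67},{"wz":-6.67},{"wz":-6.67},{"wz":-6.67},{"wz":-6.67},{}]'
python3 - <<'E'
from h import *
togo(-5,40,.10)
E
```

```text
t 0.1 tool z [-0.0001  0.002  -1.    ] yaw tool x 13.4 now table [-327.8841 -618.824 ] 0.24144627351472134 goal w [ 0.5758 -0.0136  0.1   ] shift [ 0.5568 -0.4774  0.1426] F [ 1.083   1.3195 -0.0963] w 0.08523286133674404 q [-1.5155  0.5284  1.4337 -0.      1.1814 -0.1785]schema error: expected keys wx, wy, wz, x, y, z, gripper
schema error: expected keys wx, wy, wz, x, y, z, gripper
```

```bash
python3 -m pendant '[{"wx":0,"wy":0,"wz":0,"x":0.0278,"y":-0.0239,"z":0,"gripper":-1},{"wx":0,"wy":0,"wz":0,"x":0.0278,"y":-0.0239,"z":0,"gripper":-1},{"wx":0,"wy":0,"wz":0,"x":0.0278,"y":-0.0239,"z":0,"gripper":-1},{"wx":0,"wy":0,"wz":0,"x":0.0278,"y":-0.0239,"z":0,"gripper":-1},{"wx":0,"wy":0,"wz":0,"x":0.0278,"y":-0.0239,"z":0,"gripper":-1},{"wx":0,"wy":0,"wz":0,"x":0.0278,"y":-0.0239,"z":0,"gripper":-1},{"wx":0,"wy":0,"wz":0,"x":0.0278,"y":-0.0239,"z":0,"gripper":-1},{"wx":0,"wy":0,"wz":0,"x":0.0278,"y":-0.0239,"z":0,"gripper":-1},{"wx":0,"wy":0,"wz":0,"x":0.0278,"y":-0.0239,"z":0,"gripper":-1},{"wx":0,"wy":0,"wz":0,"x":0.0278,"y":-0.0239,"z":0,"gripper":-1},{"wx":0,"wy":0,"wz":0,"x":0.0278,"y":-0.0239,"z":0,"gripper":-1},{"wx":0,"wy":0,"wz":0,"x":0.0278,"y":-0.0239,"z":0,"gripper":-1},{"wx":0,"wy":0,"wz":0,"x":0.0278,"y":-0.0239,"z":0,"gripper":-1},{"wx":0,"wy":0,"wz":0,"x":0.0278,"y":-0.0239,"z":0,"gripper":-1},{"wx":0,"wy":0,"wz":0,"x":0.0278,"y":-0.0239,"z":0,"gripper":-1},{"wx":0,"wy":0,"wz":0,"x":0.0278,"y":-0.0239,"z":0,"gripper":-1},{"wx":0,"wy":0,"wz":0,"x":0.0278,"y":-0.0239,"z":0,"gripper":-1},{"wx":0,"wy":0,"wz":0,"x":0.0278,"y":-0.0239,"z":0,"gripper":-1},{"wx":0,"wy":0,"wz":0,"x":0.0278,"y":-0.0239,"z":0,"gripper":-1},{"wx":0,"wy":0,"wz":0,"x":0.0278,"y":-0.0239,"z":0,"gripper":-1}]' 40
python3 -m pendant '[{"wx":0,"wy":0,"wz":-6.67,"x":0,"y":0,"z":0,"gripper":-1},{"wx":0,"wy":0,"wz":-6.67,"x":0,"y":0,"z":0,"gripper":-1},{"wx":0,"wy":0,"wz":-6.67,"x":0,"y":0,"z":0,"gripper":-1},{"wx":0,"wy":0,"wz":-6.67,"x":0,"y":0,"z":0,"gripper":-1},{"wx":0,"wy":0,"wz":-6.67,"x":0,"y":0,"z":0,"gripper":-1},{"wx":0,"wy":0,"wz":-6.67,"x":0,"y":0,"z":0,"gripper":-1},{"wx":0,"wy":0,"wz":-6.67,"x":0,"y":0,"z":0,"gripper":-1},{"wx":0,"wy":0,"wz":-6.67,"x":0,"y":0,"z":0,"gripper":-1},{"wx":0,"wy":0,"wz":-6.67,"x":0,"y":0,"z":0,"gripper":-1},{"wx":0,"wy":0,"wz":-6.67,"x":0,"y":0,"z":0,"gripper":-1},{"wx":0,"wy":0,"wz":0,"x":0,"y":0,"z":0,"gripper":-1}]'
python3 - <<'E'
from h import *
togo(-5,40,.10)
E
```

```text
time_s: 1.77
ee_pos: [0.5754, -0.0123, 0.2419]
tool_rot: [-3.12, -0.367, 0.001]
force: [0.3, -0.0, -0.2]
width: 0.0003
time_s: 2.68
ee_pos: [0.5746, -0.0141, 0.2418]
tool_rot: [-2.402, -2.023, 0.001]
force: [-0.7, -0.4, -0.3]
width: 0.0
t 2.68 tool z [-0.0011  0.0002 -1.    ] yaw tool x 80.21 now table [-6.1308 39.3397] 0.24184213299519627 goal w [ 0.5758 -0.0136  0.1   ] shift [0.0007 0.0013 0.1418] F [-0.6844 -0.3501 -0.2762] w 3.6911111287200713e-05 q [-0.2188  0.4607  1.5609 -0.      1.1211 -0.0479]
```

```bash
python3 -m pendant '[{"wx":0,"wy":0,"wz":0,"x":0,"y":0.001,"z":0.035,"gripper":-1},{"wx":0,"wy":0,"wz":0,"x":0,"y":0,"z":0.035,"gripper":-1},{"wx":0,"wy":0,"wz":0,"x":0,"y":0,"z":0.035,"gripper":-1},{"wx":0,"wy":0,"wz":0,"x":0,"y":0,"z":0.037,"gripper":-1},{"wx":0,"wy":0,"wz":0,"x":0,"y":0,"z":0,"gripper":-1}]'
python3 - <<'E'
from h import *
togo(-5,40,.06)
for n,(a,b,c,d) in (("top",(120,225,205,350)),("side",(120,240,165,310))):
    im=r.snapshot(n);cv2.imwrite(f"pics/{n}1.png",cv2.resize(im[a:b,c:d],None,fx=5,fy=5,interpolation=cv2.INTER_CUBIC)[:,:,::-1])
s=r.sense();print(proj("side",s["ee_pos"]+[0,0,-.011]))
E
```

```text
time_s: 3.1
ee_pos: [0.5705, -0.0133, 0.093]
tool_rot: [-2.398, -2.009, 0.015]
force: [-1.4, 0.0, -1.7]
width: -0.0006
t 3.1 tool z [-0.0157  0.0035 -0.9999] yaw tool x 79.92 now table [-10.3548  39.4095] 0.09295288514508443 goal w [ 0.5758 -0.0136  0.06  ] shift [0.0006 0.0059 0.0329] F [-1.3789  0.0066 -1.6748] w -0.0006021110095767854 q [-0.2191  0.6707  1.6783 -0.      0.8087 -0.0431]
[242.7332 179.2186]
```

View pics/top1.png

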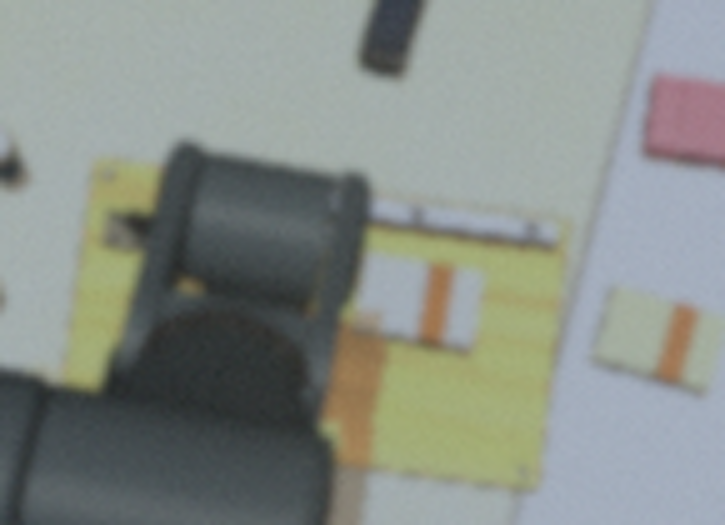

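View pics/side1.png

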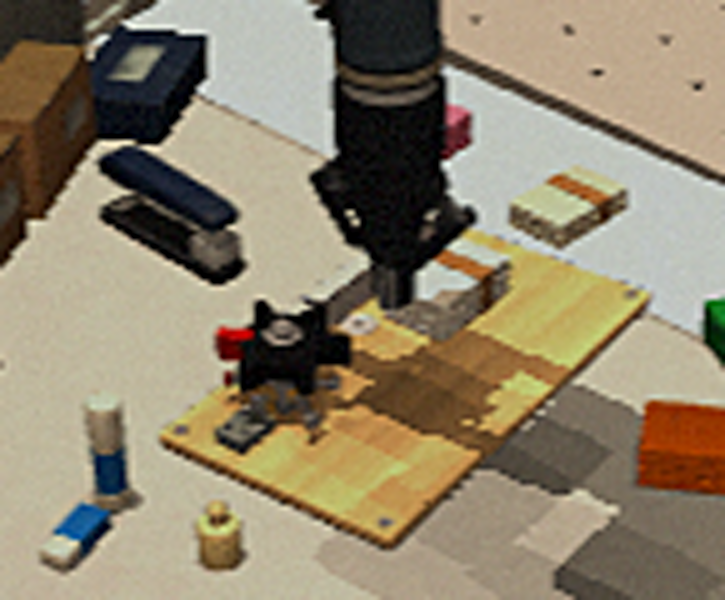

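```bash

python3 - <<'E'
from h import *
togo(-1,38,.06)
E
```

```text
t 3.2 tool z [-0.0039  0.0009 -1.    ] yaw tool x 79.99 now table [-5.741  39.3686] 0.09920026487581153 goal w [ 0.5794 -0.0163  0.06  ] shift [-0.0014  0.0049  0.0392] F [-0.074   0.2588 -0.0711] w -0.0004126290531408119 q [-0.2188  0.6617  1.6723  0.      0.8116 -0.0442]
```

```bash
python3 -m pendant '[{"wx":0,"wy":0,"wz":0,"x":-0.001,"y":0.005,"z":0.01,"gripper":-1},{"wx":0,"wy":0,"wz":0,"x":0,"y":0,"z":0.01,"gripper":-1},{"wx":0,"wy":0,"wz":0,"x":0,"y":0,"z":0.01,"gripper":-1},{"wx":0,"wy":0,"wz":0,"x":0,"y":0,"z":0.009,"gripper":-1},{"wx":0,"wy":0,"wz":0,"x":0,"y":0,"z":0,"gripper":-1},{"wx":0,"wy":0,"wz":0,"x":0,"y":0,"z":0,"gripper":-1}]'
python3 - <<'E'
from h import *
togo(-1,38,.06)
for n,(a,b,c,d) in (("side",(120,240,165,310)),):
    im=r.snapshot(n);cv2.imwrite(f"pics/{n}2.png",cv2.resize(im[a:b,c:d],None,fx=5,fy=5,interpolation=cv2.INTER_CUBIC)[:,:,::-1])
E
```

```text
time_s: 3.7
ee_pos: [0.5802, -0.0161, 0.061]
tool_rot: [-2.404, -2.021, 0.001]
force: [0.8, -1.0, 0.2]
width: -0.0003
t 3.7 tool z [-0.0011  0.0003 -1.    ] yaw tool x 80.09 now table [-0.2465 38.3755] 0.06095890464123591 goal w [ 0.5794 -0.0163  0.06  ] shift [-0.0004 -0.0008  0.001 ] F [ 0.826  -0.9718  0.1998] w -0.00026721477698046054 q [-0.2201  0.7277  1.6763  0.      0.7388 -0.0471]
```

View pics/side2.png

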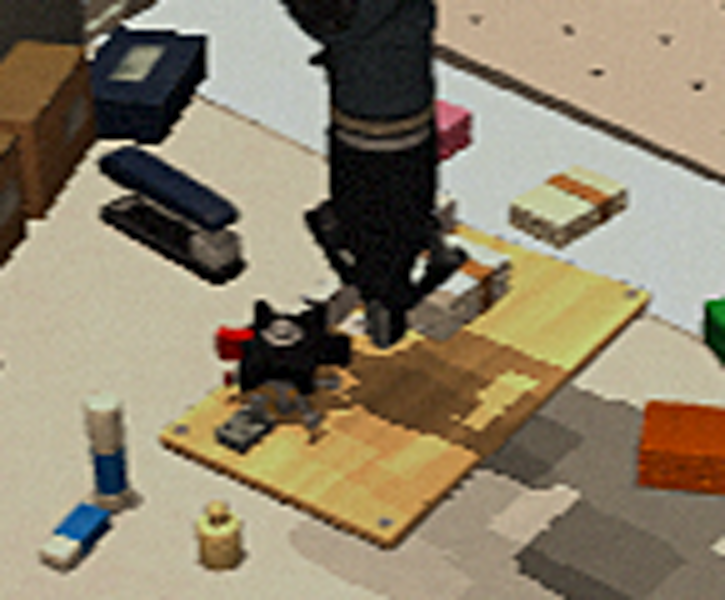

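```bash
python3 -m pendant '[{"wx":0,"wy":0,"wz":0,"x":0.004,"y":0,"z":0.005,"gripper":-1},{"wx":0,"wy":0,"wz":0,"x":0.005,"y":0,"z":0,"gripper":-1},{"wx":0,"wy":0,"wz":0,"x":0.005,"y":0,"z":0,"gripper":-1},{"wx":0,"wy":0,"wz":0,"x":0.005,"y":0,"z":0,"gripper":-1},{"wx":0,"wy":0,"wz":0,"x":0.005,"y":0,"z":0,"gripper":-1},{"wx":0,"wy":0,"wz":0,"x":0.005,"y":0,"z":0,"gripper":-1}]'
python3 -m pendant '[{"wx":0,"wy":0,"wz":0,"x":0.005,"y":0,"z":0,"gripper":-1},{"wx":0,"wy":0,"wz":0,"x":0.005,"y":0,"z":0,"gripper":-1},{"wx":0,"wy":0,"wz":0,"x":0.005,"y":0,"z":0,"gripper":-1},{"wx":0,"wy":0,"wz":0,"x":0.005,"y":0,"z":0,"gripper":-1},{"wx":0,"wy":0,"wz":0,"x":0.005,"y":0,"z":0,"gripper":-1},{"wx":0,"wy":0,"wz":0,"x":0.005,"y":0,"z":0,"gripper":-1},{"wx":0,"wy":0,"wz":0,"x":0,"y":0,"z":0,"gripper":-1}]'
python3 - <<'E'
from h import *
togo(-1,38,.06)
for n,(a,b,c,d) in (("side",(120,240,165,310)),):
    im=r.snapshot(n);cv2.imwrite(f"pics/{n}3.png",cv2.resize(im[a:b,c:d],None,fx=5,fy=5,interpolation=cv2.INTER_CUBIC)[:,:,::-1])
E
```

```text
time_s: 4.25
ee_pos: [0.5823, 0.0129, 0.0562]
tool_rot: [-2.399, -2.02, 0.01]
force: [-9.0, -3.6, 6.5]
width: 0.0003
time_s: 4.83
ee_pos: [0.5918, 0.0431, 0.0566]
tool_rot: [2.403, 2.022, 0.003]
force: [0.7, 0.5, -0.7]
width: -0.0
t 4.83 tool z [ 0.0021  0.0001 -1.    ] yaw tool x 80.16 now table [ 0.969  98.6654] 0.05658629620537649 goal w [ 0.5794 -0.0163  0.06  ] shift [-0.0607 -0.002  -0.0034] F [ 0.689   0.4772 -0.6938] w -2.5118469652903213e-05 q [-0.1156  0.7447  1.6463  0.0005  0.7485  0.0557]
```

View pics/side3.png

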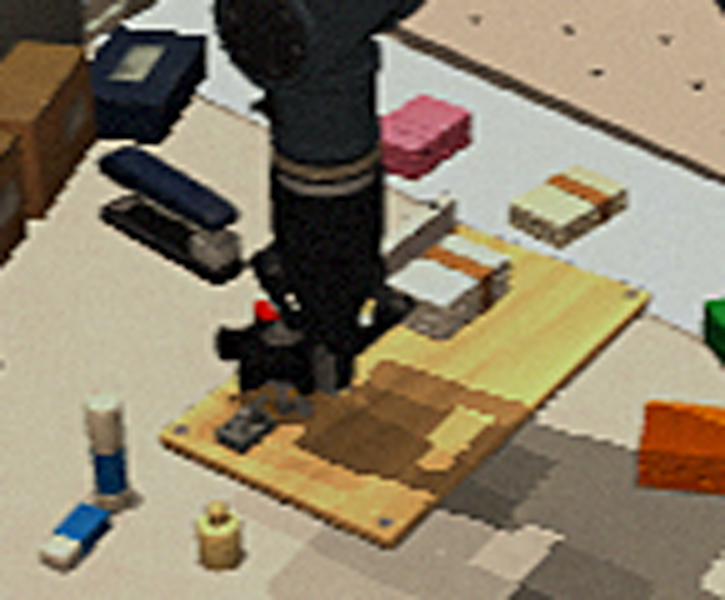

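The side view shows the red arm one click further on, now at crop (265,310). Next: withdraw, go back and flick once more.

```bash
python3 -m pendant '[{"wx":0,"wy":0,"wz":0,"x":0,"y":-0.012,"z":0,"gripper":-1},{"wx":0,"wy":0,"wz":0,"x":0,"y":-0.015,"z":0,"gripper":-1},{"wx":0,"wy":0,"wz":0,"x":-0.015,"y":0,"z":0,"gripper":-1},{"wx":0,"wy":0,"wz":0,"x":-0.015,"y":0,"z":0,"gripper":-1},{"wx":0,"wy":0,"wz":0,"x":-0.015,"y":0,"z":0,"gripper":-1},{"wx":0,"wy":0,"wz":0,"x":-0.015,"y":0,"z":0,"gripper":-1},{"wx":0,"wy":0,"wz":0,"x":0,"y":0.013,"z":0,"gripper":-1},{"wx":0,"wy":0,"wz":0,"x":0,"y":0.012,"z":0,"gripper":-1},{"wx":0,"wy":0,"wz":0,"x":0,"y":0,"z":0,"gripper":-1}]'
python3 - <<'E'
from h import *
togo(-1,38,.056)
im=r.snapshot("side")[120:240,165:310];cv2.imwrite(f"pics/side4.png",cv2.resize(im,None,fx=5,fy=5,interpolation=cv2.INTER_CUBIC)[:,:,::-1])
E
```

```text
time_s: 5.63
ee_pos: [0.5826, -0.0186, 0.0571]
tool_rot: [2.402, 2.016, 0.007]
force: [0.5, 0.8, 1.4]
width: 0.0002
t 5.63 tool z [ 0.0067 -0.0016 -1.    ] yaw tool x 80.02 now table [ 2.4778 36.3089] 0.05708864190361022 goal w [ 0.5794 -0.0163  0.056 ] shift [ 0.0017 -0.0035  0.0011] F [0.5429 0.7749 1.4346] w 0.00024362574436463764 q [-0.2234  0.7342  1.6772 -0.0001  0.7233 -0.0492]
```

View pics/side4.png

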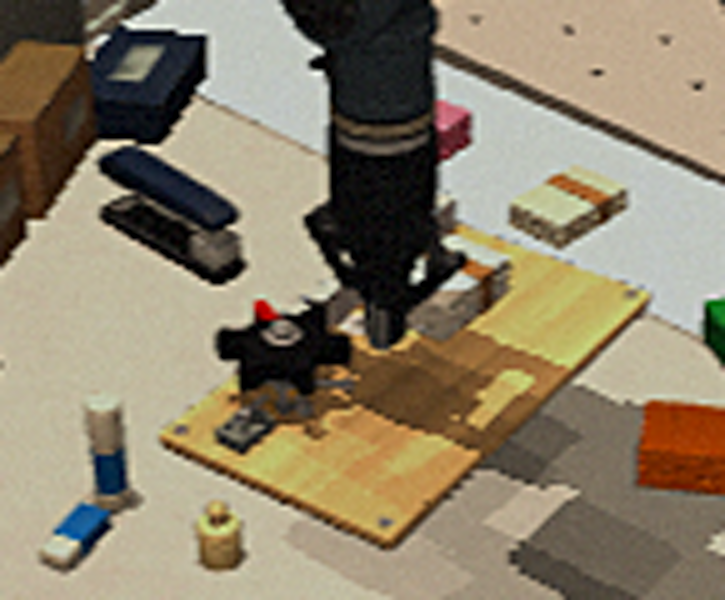

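```bash
python3 -m pendant '[{"wx":0,"wy":0,"wz":0,"x":0.005,"y":-0.001,"z":0,"gripper":-1},{"wx":0,"wy":0,"wz":0,"x":0.005,"y":0,"z":0,"gripper":-1},{"wx":0,"wy":0,"wz":0,"x":0.005,"y":0,"z":0,"gripper":-1},{"wx":0,"wy":0,"wz":0,"x":0.005,"y":0,"z":0,"gripper":-1},{"wx":0,"wy":0,"wz":0,"x":0.005,"y":0,"z":0,"gripper":-1},{"wx":0,"wy":0,"wz":0,"x":0.005,"y":0,"z":0,"gripper":-1},{"wx":0,"wy":0,"wz":0,"x":0.005,"y":0,"z":0,"gripper":-1},{"wx":0,"wy":0,"wz":0,"x":0.005,"y":0,"z":0,"gripper":-1},{"wx":0,"wy":0,"wz":0,"x":0.005,"y":0,"z":0,"gripper":-1},{"wx":0,"wy":0,"wz":0,"x":0.005,"y":0,"z":0,"gripper":-1},{"wx":0,"wy":0,"wz":0,"x":0.005,"y":0,"z":0,"gripper":-1},{"wx":0,"wy":0,"wz":0,"x":0.005,"y":0,"z":0,"gripper":-1},{"wx":0,"wy":0,"wz":0,"x":0,"y":0,"z":0,"gripper":-1}]'
python3 -m pendant '[{"wx":0,"wy":0,"wz":0,"x":0,"y":-0.012,"z":0,"gripper":-1},{"wx":0,"wy":0,"wz":0,"x":0,"y":-0.02,"z":0,"gripper":-1},{"wx":0,"wy":0,"wz":0,"x":0,"y":-0.02,"z":0,"gripper":-1},{"wx":0,"wy":0,"wz":0,"x":-0.03,"y":-0.015,"z":-0.03,"gripper":-1},{"wx":0,"wy":0,"wz":0,"x":-0.03,"y":0,"z":-0.02,"gripper":-1},{"wx":0,"wy":0,"wz":0,"x":-0.03,"y":0,"z":0,"gripper":-1},{"wx":0,"wy":0,"wz":0,"x":-0.03,"y":0,"z":0,"gripper":-1},{"wx":0,"wy":0,"wz":0,"x":-0.03,"y":0,"z":0,"gripper":-1},{"wx":0,"wy":0,"wz":0,"x":-0.02,"y":0,"z":0,"gripper":-1},{"wx":0,"wy":0,"wz":0,"x":0,"y":0,"z":0,"gripper":-1},{"wx":0,"wy":0,"wz":0,"x":0,"y":0,"z":0,"gripper":-1}]'
python3 - <<'E'
from h import *
togo(-50,-71,.06)
for n,(a,b,c,d) in (("top",(140,225,205,350)),("side",(120,240,165,310))):
    im=r.snapshot(n);np.save(f"pics/{n}5.npy",im);cv2.imwrite(f"pics/{n}5.png",cv2.resize(im[a:b,c:d],None,fx=5,fy=5,interpolation=cv2.INTER_CUBIC)[:,:,::-1])
E
```

```text
time_s: 6.77
ee_pos: [0.5897, 0.0435, 0.0568]
tool_rot: [2.402, 2.021, 0.005]
force: [-0.3, 0.4, 0.9]
width: -0.0001
time_s: 7.68
ee_pos: [0.4951, -0.113, 0.1046]
tool_rot: [2.406, 2.016, 0.002]
force: [0.3, -0.0, -0.6]
width: -0.0003
t 7.68 tool z [ 0.0025 -0.0009 -1.    ] yaw tool x 79.92 now table [-67.478  -71.7353] 0.10455328647348645 goal w [ 0.5125 -0.1153  0.06  ] shift [0.0008 0.0174 0.0446] F [ 0.2657 -0.0355 -0.6282] w -0.0003372345355782807 q [-0.4449  0.5911  1.845   0.0004  0.7029 -0.2693]
```

View pics/side5.png

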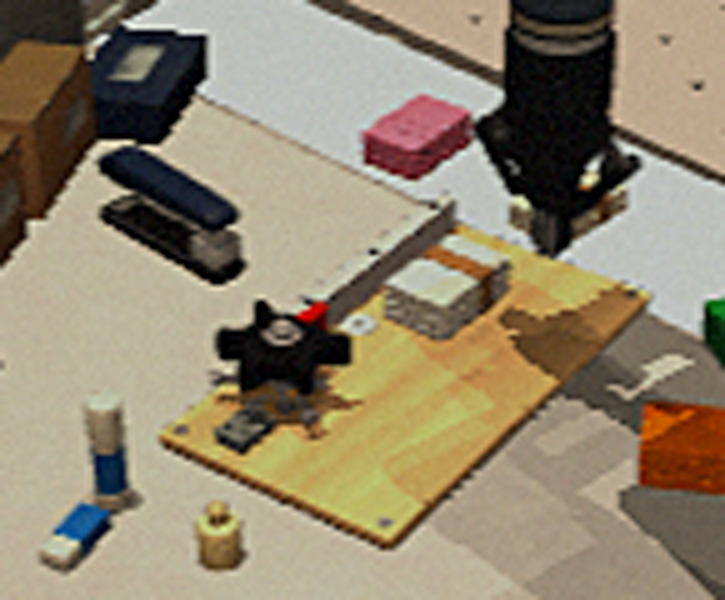

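View pics/top5.png

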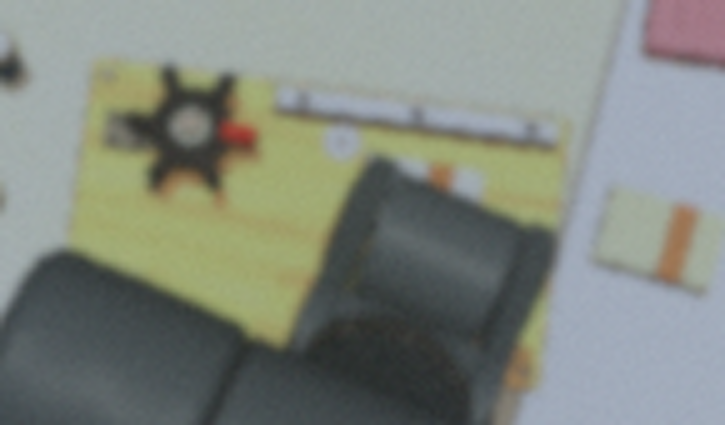

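The top view shows the red arm at crop (238,133), pointing along the fence at the pack. The wheel is clicked in. Next I go down behind the pack.

```bash
python3 -m pendant '[{"wx":0,"wy":0,"wz":0,"x":0,"y":0.01,"z":0.015,"gripper":-1},{"wx":0,"wy":0,"wz":0,"x":0,"y":0.01,"z":0.015,"gripper":-1},{"wx":0,"wy":0,"wz":0,"x":0,"y":0.01,"z":0.015,"gripper":-1},{"wx":0,"wy":0,"wz":0,"x":0,"y":0.005,"z":0.015,"gripper":-1},{"wx":0,"wy":0,"wz":0,"x":0,"y":0,"z":0.01,"gripper":-1},{"wx":0,"wy":0,"wz":0,"x":0,"y":0,"z":0,"gripper":-1},{"wx":0,"wy":0,"wz":0,"x":0,"y":0,"z":0,"gripper":-1}]'
python3 - <<'E'
from h import *
togo(9,-71,.034)
im=r.snapshot("side")[120:240,165:310];cv2.imwrite(f"pics/side6.png",cv2.resize(im,None,fx=5,fy=5,interpolation=cv2.INTER_CUBIC)[:,:,::-1])
E
```

```text
time_s: 8.37
ee_pos: [0.5278, -0.1162, 0.0336]
tool_rot: [-2.402, -2.022, 0.002]
force: [0.1, -0.8, -1.1]
width: -0.0001
t 8.37 tool z [-0.0022  0.001  -1.    ] yaw tool x 80.18 now table [-34.786  -69.2634] 0.03361905307943202 goal w [ 0.5706 -0.1254  0.034 ] shift [-0.0018  0.0438 -0.0005] F [ 0.0571 -0.8049 -1.0857] w -6.0052381450012846e-05 q [-0.4236  0.7463  1.7866  0.0001  0.6111 -0.2522]
```

View pics/side6.png

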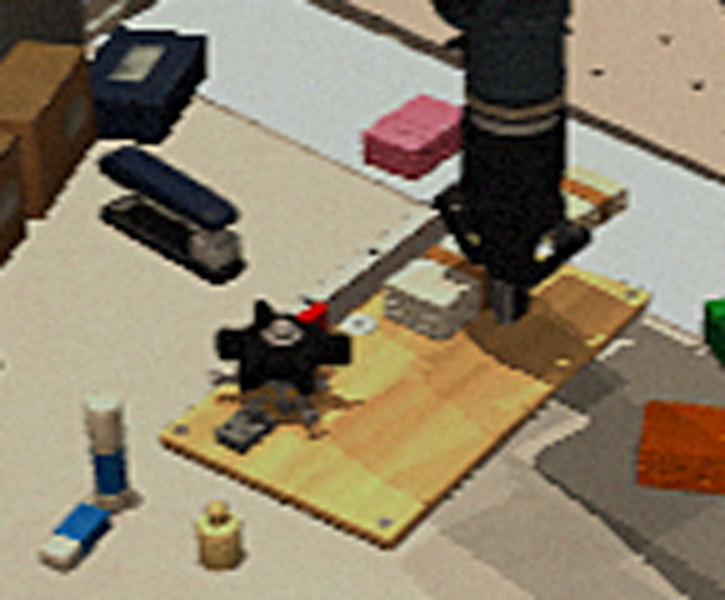

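```bash
python3 -m pendant '[{"wx":0,"wy":0,"wz":0,"x":-0.002,"y":0.006,"z":0,"gripper":-1},{"wx":0,"wy":0,"wz":0,"x":0,"y":0.006,"z":0,"gripper":-1},{"wx":0,"wy":0,"wz":0,"x":0,"y":0.004,"z":0,"gripper":-1},{"wx":0,"wy":0,"wz":0,"x":0,"y":0.003,"z":0,"gripper":-1},{"wx":0,"wy":0,"wz":0,"x":0,"y":0.003,"z":0,"gripper":-1},{"wx":0,"wy":0,"wz":0,"x":0,"y":0.003,"z":0,"gripper":-1},{"wx":0,"wy":0,"wz":0,"x":0,"y":0.003,"z":0,"gripper":-1},{"wx":0,"wy":0,"wz":0,"x":0,"y":0.003,"z":0,"gripper":-1},{"wx":0,"wy":0,"wz":0,"x":0,"y":0,"z":0,"gripper":-1},{"wx":0,"wy":0,"wz":0,"x":0,"y":0,"z":0,"gripper":-1}]'
python3 - <<'E'
from h import *
togo(9,-71,.034)
im=r.snapshot("side")[120:240,165:310];cv2.imwrite(f"pics/side7.png",cv2.resize(im,None,fx=5,fy=5,interpolation=cv2.INTER_CUBIC)[:,:,::-1])
E
```

```text
time_s: 9.25
ee_pos: [0.5594, -0.125, 0.0341]
tool_rot: [2.404, 2.021, 0.001]
force: [-0.4, 0.0, -0.7]
width: 0.0004
t 9.25 tool z [ 0.001  -0.0004 -1.    ] yaw tool x 80.1 now table [ -2.1456 -72.5228] 0.03405977279083232 goal w [ 0.5706 -0.1254  0.034 ] shift [0.0015 0.0111 0.0001] F [-0.3592  0.0275 -0.7119] w 0.000386501865638696 q [-0.4148  0.7669  1.7043  0.0001  0.6693 -0.242 ]
```

View pics/side7.png

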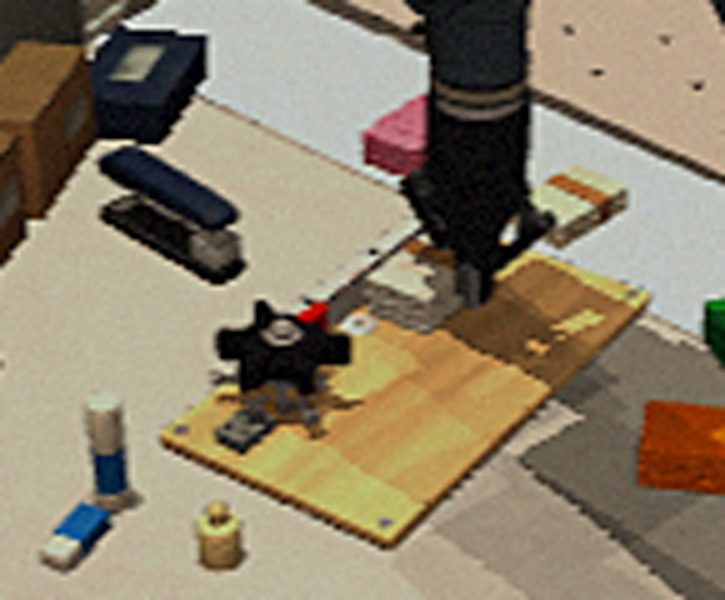

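```bash
python3 -m pendant '[{"wx":0,"wy":0,"wz":0,"x":0,"y":0.002,"z":0,"gripper":-1},{"wx":0,"wy":0,"wz":0,"x":0,"y":0.002,"z":0,"gripper":-1},{"wx":0,"wy":0,"wz":0,"x":0,"y":0.002,"z":0,"gripper":-1},{"wx":0,"wy":0,"wz":0,"x":0,"y":0.002,"z":0,"gripper":-1}]'
python3 -m pendant '[{"wx":0,"wy":0,"wz":0,"x":0,"y":0.001,"z":0,"gripper":-1},{"wx":0,"wy":0,"wz":0,"x":0,"y":0.001,"z":0,"gripper":-1},{"wx":0,"wy":0,"wz":0,"x":0,"y":0,"z":0,"gripper":-1}]'
python3 - <<'E'
from h import *
togo(9,-71,.034)
im=r.snapshot("side")[120:240,165:310];cv2.imwrite(f"pics/side8.png",cv2.resize(im,None,fx=5,fy=5,interpolation=cv2.INTER_CUBIC)[:,:,::-1])
E
```

```text
time_s: 9.63
ee_pos: [0.5667, -0.1262, 0.034]
tool_rot: [-2.405, -2.021, 0.0]
force: [-0.1, -0.2, -0.4]
width: -0.0003
time_s: 9.88
ee_pos: [0.5689, -0.1266, 0.0341]
tool_rot: [2.405, 2.021, 0.0]
force: [0.6, 0.4, 0.2]
width: -0.0
t 9.88 tool z [ 0.0004 -0.0001 -1.    ] yaw tool x 80.09 now table [  7.5875 -72.4878] 0.034065915527094995 goal w [ 0.5706 -0.1254  0.034 ] shift [0.0015 0.0014 0.0001] F [0.6072 0.3687 0.2209] w -3.531377202040795e-05 q [-0.4106  0.7741  1.6783  0.0001  0.6887 -0.2378]
```

View pics/side8.png

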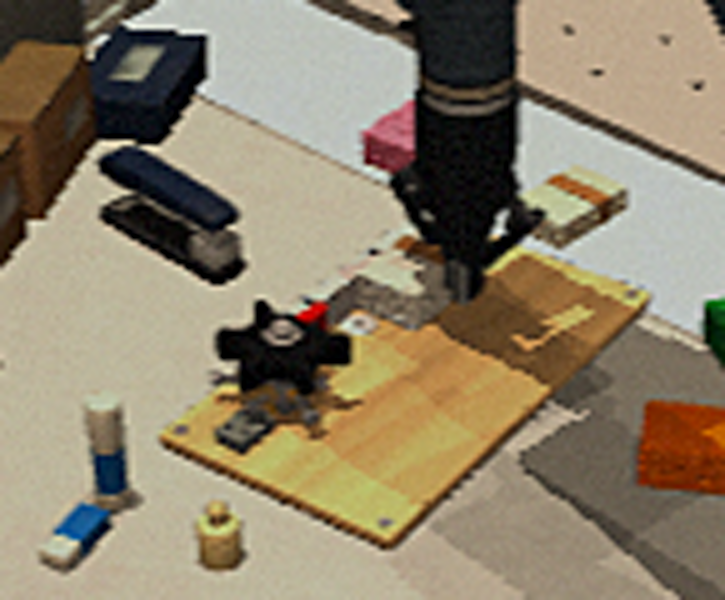

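Nearly at the fence with no force rise yet, so I continue in small steps.

```bash
python3 -m pendant '[{"wx":0,"wy":0,"wz":0,"x":0,"y":0.001,"z":0,"gripper":-1},{"wx":0,"wy":0,"wz":0,"x":0,"y":0.001,"z":0,"gripper":-1},{"wx":0,"wy":0,"wz":0,"x":0,"y":0,"z":0,"gripper":-1}]'
python3 -m pendant '[{"wx":0,"wy":0,"wz":0,"x":0,"y":0.001,"z":0,"gripper":-1},{"wx":0,"wy":0,"wz":0,"x":0,"y":0.001,"z":0,"gripper":-1},{"wx":0,"wy":0,"wz":0,"x":0,"y":0,"z":0,"gripper":-1}]'
python3 - <<'E'
from h import *
togo(9,-71,.034)
E
```

```text
time_s: 10.18
ee_pos: [0.5693, -0.1266, 0.0341]
tool_rot: [-2.403, -2.02, 0.003]
force: [-4.6, -0.4, 2.7]
width: -0.0001
time_s: 10.43
ee_pos: [0.5695, -0.1266, 0.034]
tool_rot: [-2.4, -2.018, 0.006]
force: [-7.0, -0.6, 5.5]
width: -0.0001
t 10.43 tool z [-0.0068  0.0017 -1.    ] yaw tool x 80.13 now table [  8.1306 -72.422 ] 0.03396865986952399 goal w [ 0.5706 -0.1254  0.034 ] shift [ 0.0014  0.0009 -0.    ] F [-7.0476 -0.6262  5.466 ] w -0.00014573932506384353 q [-0.4097  0.7763  1.6713 -0.0018  0.7009 -0.2361]
```

```bash
python3 -m pendant '[{"wx":0,"wy":0,"wz":0,"x":0,"y":-0.015,"z":0,"gripper":-1},{"wx":0,"wy":0,"wz":0,"x":0,"y":-0.015,"z":0,"gripper":-1},{"wx":0,"wy":0,"wz":0,"x":0,"y":0,"z":-0.02,"gripper":-1},{"wx":0,"wy":0,"wz":0,"x":0,"y":0,"z":-0.02,"gripper":-0.65},{"wx":0,"wy":0,"wz":0,"x":-0.02,"y":0,"z":-0.01,"gripper":-0.65},{"wx":0,"wy":0,"wz":0,"x":-0.02,"y":0,"z":0,"gripper":-0.65},{"wx":0,"wy":0,"wz":0,"x":-0.02,"y":0,"z":0,"gripper":-0.65},{"wx":0,"wy":0,"wz":0,"x":-0.016,"y":0,"z":0,"gripper":-0.65},{"wx":0,"wy":0,"wz":0,"x":0,"y":0,"z":0,"gripper":-0.65}]'
python3 - <<'E'
from h import *
togo(47,-148,.036)
for n,(a,b,c,d) in (("top",(140,225,205,350)),("side",(120,240,165,310))):
    im=r.snapshot(n);np.save(f"pics/{n}9.npy",im);cv2.imwrite(f"pics/{n}9.png",cv2.resize(im[a:b,c:d],None,fx=5,fy=5,interpolation=cv2.INTER_CUBIC)[:,:,::-1])
E
```

```text
time_s: 11.18
ee_pos: [0.5314, -0.2005, 0.0847]
tool_rot: [2.404, 2.014, 0.002]
force: [0.2, -0.4, -0.4]
width: 0.0149
t 11.18 tool z [ 0.0044 -0.0031 -1.    ] yaw tool x 79.91 now table [ -16.706 -151.736] 0.08466502727401615 goal w [ 0.5948 -0.2078  0.036 ] shift [0.0041 0.0635 0.049 ] F [ 0.1814 -0.3968 -0.361 ] w 0.014886919356145898 q [-0.5574  0.6764  1.7044 -0.0004  0.7554 -0.381 ]
```

View pics/top9.png

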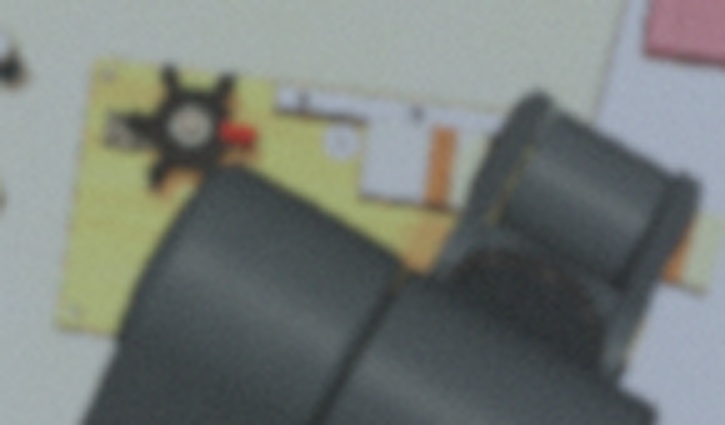

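View pics/side9.png

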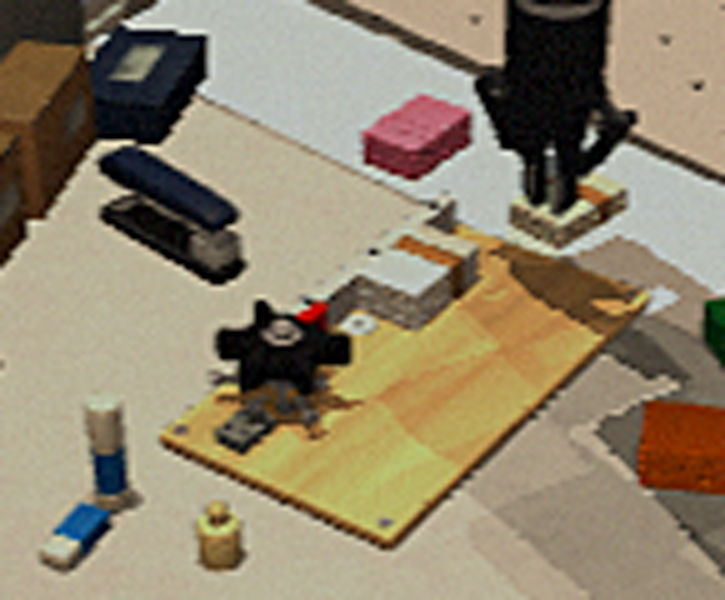

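```bash
python3 -m pendant '[{"wx":0,"wy":0,"wz":0,"x":0.002,"y":0.02,"z":0,"gripper":-0.65},{"wx":0,"wy":0,"wz":0,"x":0,"y":0.02,"z":0,"gripper":-0.65},{"wx":0,"wy":0,"wz":0,"x":0,"y":0.014,"z":0,"gripper":-0.65},{"wx":0,"wy":0,"wz":0,"x":0,"y":0.009,"z":0,"gripper":-0.65},{"wx":0,"wy":0,"wz":0,"x":0,"y":0,"z":0.012,"gripper":-0.65},{"wx":0,"wy":0,"wz":0,"x":0,"y":0,"z":0.012,"gripper":-0.65},{"wx":0,"wy":0,"wz":0,"x":0,"y":0,"z":0.012,"gripper":-0.65},{"wx":0,"wy":0,"wz":0,"x":0,"y":0,"z":0.012,"gripper":-0.65},{"wx":0,"wy":0,"wz":0,"x":0,"y":0,"z":0,"gripper":-0.65},{"wx":0,"wy":0,"wz":0,"x":0,"y":0,"z":0,"gripper":-0.65}]'
python3 - <<'E'
from h import *
togo(47,-45,.036)
im=r.snapshot("side")[120:240,165:310];cv2.imwrite(f"pics/side10.png",cv2.resize(im,None,fx=5,fy=5,interpolation=cv2.INTER_CUBIC)[:,:,::-1])
E
```

```text
time_s: 12.12
ee_pos: [0.5908, -0.2052, 0.0343]
tool_rot: [-2.402, -2.018, 0.002]
force: [-0.3, -0.5, 0.3]
width: 0.0149
t 12.12 tool z [-0.0035  0.002  -1.    ] yaw tool x 80.07 now table [  42.5657 -146.1283] 0.03434917065434721 goal w [ 0.6125 -0.1063  0.036 ] shift [ 0.1011  0.0043 -0.0015] F [-0.3171 -0.4719  0.2702] w 0.014855148248560213 q [-0.5127  0.8083  1.5615  0.0001  0.7758 -0.3395]
```

View pics/side10.png

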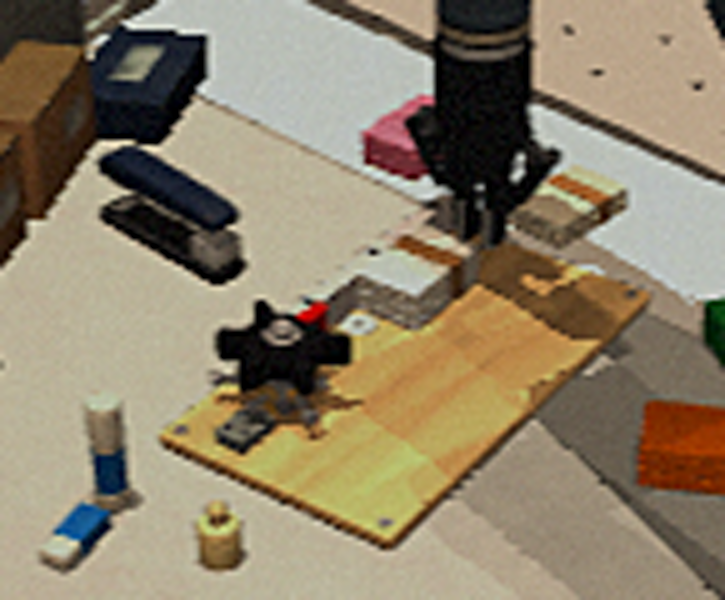

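```bash
python3 -m pendant '[{"wx":0,"wy":0,"wz":0,"x":0.006,"y":0.004,"z":0,"gripper":-0.65},{"wx":0,"wy":0,"wz":0,"x":0.006,"y":0,"z":0,"gripper":-0.65},{"wx":0,"wy":0,"wz":0,"x":0.004,"y":0,"z":0,"gripper":-0.65},{"wx":0,"wy":0,"wz":0,"x":0.004,"y":0,"z":0,"gripper":-0.65},{"wx":0,"wy":0,"wz":0,"x":0.004,"y":0,"z":0,"gripper":-0.65},{"wx":0,"wy":0,"wz":0,"x":0.004,"y":0,"z":0,"gripper":-0.65},{"wx":0,"wy":0,"wz":0,"x":0.004,"y":0,"z":0,"gripper":-0.65},{"wx":0,"wy":0,"wz":0,"x":0.004,"y":0,"z":0,"gripper":-0.65},{"wx":0,"wy":0,"wz":0,"x":0.004,"y":0,"z":0,"gripper":-0.65},{"wx":0,"wy":0,"wz":0,"x":0.004,"y":0,"z":0,"gripper":-0.65},{"wx":0,"wy":0,"wz":0,"x":0.004,"y":0,"z":0,"gripper":-0.65},{"wx":0,"wy":0,"wz":0,"x":0.004,"y":0,"z":0,"gripper":-0.65},{"wx":0,"wy":0,"wz":0,"x":0,"y":0,"z":0,"gripper":-0.65}]'
python3 - <<'E'
from h import *
togo(47,-45,.036)
im=r.snapshot("side")[120:240,165:310];cv2.imwrite(f"pics/side11.png",cv2.resize(im,None,fx=5,fy=5,interpolation=cv2.INTER_CUBIC)[:,:,::-1])
E
```

```text
time_s: 13.25
ee_pos: [0.6053, -0.1542, 0.036]
tool_rot: [-2.404, -2.022, -0.0]
force: [0.4, 0.1, -0.2]
width: 0.0154
t 13.25 tool z [-0.0001  0.0006 -1.    ] yaw tool x 80.12 now table [ 48.1207 -93.4054] 0.036026193726702495 goal w [ 0.6125 -0.1063  0.036 ] shift [ 0.0484 -0.0011  0.0001] F [ 0.4427  0.107  -0.2161] w 0.015356642589731344 q [-0.4283  0.8042  1.566   0.0008  0.7718 -0.2564]
```

View pics/side11.png

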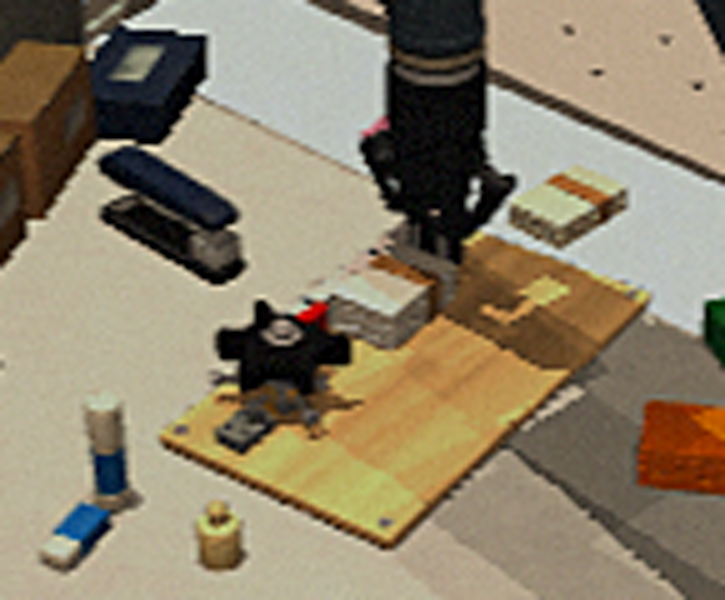

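```bash
python3 -m pendant '[{"wx":0,"wy":0,"wz":0,"x":0.004,"y":-0.001,"z":0,"gripper":-0.65},{"wx":0,"wy":0,"wz":0,"x":0.004,"y":0,"z":0,"gripper":-0.65},{"wx":0,"wy":0,"wz":0,"x":0.004,"y":0,"z":0,"gripper":-0.65},{"wx":0,"wy":0,"wz":0,"x":0.004,"y":0,"z":0,"gripper":-0.65},{"wx":0,"wy":0,"wz":0,"x":0.004,"y":0,"z":0,"gripper":-0.65},{"wx":0,"wy":0,"wz":0,"x":0.004,"y":0,"z":0,"gripper":-0.65},{"wx":0,"wy":0,"wz":0,"x":0.004,"y":0,"z":0,"gripper":-0.65},{"wx":0,"wy":0,"wz":0,"x":0.004,"y":0,"z":0,"gripper":-0.65},{"wx":0,"wy":0,"wz":0,"x":0.004,"y":0,"z":0,"gripper":-0.65},{"wx":0,"wy":0,"wz":0,"x":0.003,"y":0,"z":0,"gripper":-0.65},{"wx":0,"wy":0,"wz":0,"x":0.002,"y":0,"z":0,"gripper":-0.65},{"wx":0,"wy":0,"wz":0,"x":0,"y":0,"z":0,"gripper":-0.65},{"wx":0,"wy":0,"wz":0,"x":0,"y":0,"z":0,"gripper":-0.65}]'
python3 - <<'E'
from h import *
togo(47,-45,.036)
im=r.snapshot("side")[120:240,165:310];cv2.imwrite(f"pics/side12.png",cv2.resize(im,None,fx=5,fy=5,interpolation=cv2.INTER_CUBIC)[:,:,::-1])
E
```

```text
time_s: 14.38
ee_pos: [0.6114, -0.1145, 0.0361]
tool_rot: [2.405, 2.022, 0.0]
force: [-0.1, -0.7, 0.6]
width: 0.0153
t 14.38 tool z [ 0.0002  0.0001 -1.    ] yaw tool x 80.1 now table [ 47.3643 -53.2826] 0.03612498327976075 goal w [ 0.6125 -0.1063  0.036 ] shift [ 0.0083 -0.0004  0.0001] F [-0.0897 -0.6924  0.6481] w 0.015302960293937785 q [-0.3646  0.8018  1.5733  0.0002  0.7664 -0.192 ]
```

View pics/side12.png

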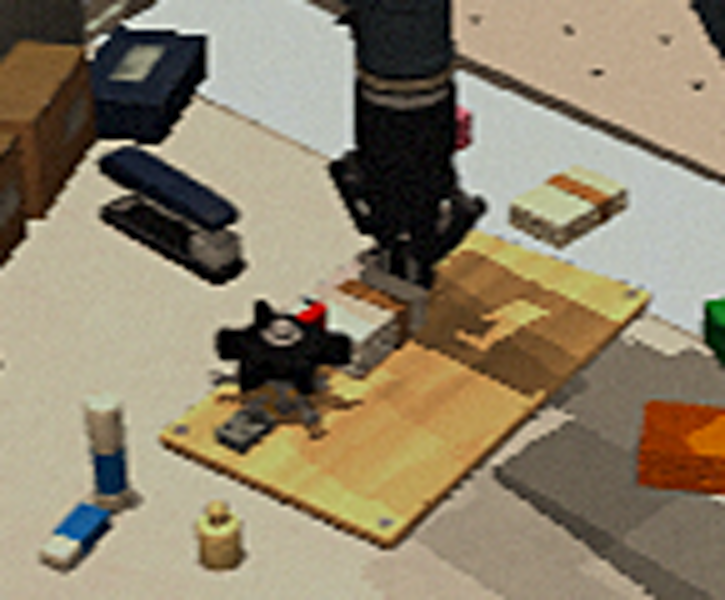

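```bash
python3 -m pendant '[{"wx":0,"wy":0,"wz":0,"x":0.002,"y":0,"z":0,"gripper":-0.65},{"wx":0,"wy":0,"wz":0,"x":0.002,"y":0,"z":0,"gripper":-0.65},{"wx":0,"wy":0,"wz":0,"x":0.001,"y":0,"z":0,"gripper":-0.65},{"wx":0,"wy":0,"wz":0,"x":0.001,"y":0,"z":0,"gripper":-0.65},{"wx":0,"wy":0,"wz":0,"x":0,"y":0,"z":0,"gripper":-0.65},{"wx":0,"wy":0,"wz":0,"x":0,"y":0,"z":0,"gripper":-0.65}]'
python3 -m pendant '[{"wx":0,"wy":0,"wz":0,"x":0.001,"y":0,"z":0,"gripper":-0.65},{"wx":0,"wy":0,"wz":0,"x":0,"y":0,"z":0,"gripper":-0.65},{"wx":0,"wy":0,"wz":0,"x":0,"y":0,"z":0,"gripper":-0.65}]'
python3 -m pendant '[{"wx":0,"wy":0,"wz":0,"x":0.001,"y":0,"z":0,"gripper":-0.65},{"wx":0,"wy":0,"wz":0,"x":0,"y":0,"z":0,"gripper":-0.65},{"wx":0,"wy":0,"wz":0,"x":0,"y":0,"z":0,"gripper":-0.65}]'
python3 - <<'E'
from h import *
togo(47,-45,.036)
E
```

```text
time_s: 14.93
ee_pos: [0.6124, -0.1086, 0.0361]
tool_rot: [-2.405, -2.021, -0.0]
force: [0.2, 0.2, 0.1]
width: 0.0149
time_s: 15.18
ee_pos: [0.6125, -0.1077, 0.0361]
tool_rot: [-2.405, -2.021, -0.0]
force: [0.2, -0.2, 0.8]
width: 0.0149
time_s: 15.43
ee_pos: [0.6127, -0.1067, 0.0361]
tool_rot: [-2.405, -2.021, -0.0]
force: [0.2, 0.3, 0.7]
width: 0.0149
t 15.43 tool z [ 0.      0.0001 -1.    ] yaw tool x 80.1 now table [ 47.3021 -45.3789] 0.036080568126956244 goal w [ 0.6125 -0.1063  0.036 ] shift [ 0.0004 -0.0003  0.0001] F [0.1863 0.2799 0.6876] w 0.014873779154040093 q [-0.3519  0.8018  1.5735  0.0001  0.7663 -0.1792]
```

```bash
python3 -m pendant '[{"wx":0,"wy":0,"wz":0,"x":0.001,"y":0,"z":0,"gripper":-0.65},{"wx":0,"wy":0,"wz":0,"x":0,"y":0,"z":0,"gripper":-0.65},{"wx":0,"wy":0,"wz":0,"x":0,"y":0,"z":0,"gripper":-0.65}]'
python3 -m pendant '[{"wx":0,"wy":0,"wz":0,"x":0.001,"y":0,"z":0,"gripper":-0.65},{"wx":0,"wy":0,"wz":0,"x":0,"y":0,"z":0,"gripper":-0.65},{"wx":0,"wy":0,"wz":0,"x":0,"y":0,"z":0,"gripper":-0.65}]'
python3 - <<'E'
from h import *
togo(47,-45,.036)
im=r.snapshot("side")[120:240,165:310];cv2.imwrite(f"pics/side13.png",cv2.resize(im,None,fx=5,fy=5,interpolation=cv2.INTER_CUBIC)[:,:,::-1])
E
```

```text
time_s: 15.68
ee_pos: [0.6129, -0.106, 0.0361]
tool_rot: [2.405, 2.021, -0.0]
force: [-0.5, -1.7, -0.0]
width: 0.0153
time_s: 15.93
ee_pos: [0.6131, -0.106, 0.0361]
tool_rot: [2.403, 2.021, -0.002]
force: [-1.8, -4.3, 0.3]
width: 0.0152
t 15.93 tool z [ 0.0001 -0.0017 -1.    ] yaw tool x 80.13 now table [ 47.5152 -44.596 ] 0.03614600715221958 goal w [ 0.6125 -0.1063  0.036 ] shift [-0.0004 -0.0005  0.0001] F [-1.7771 -4.2965  0.2877] w 0.015184935012621597 q [-0.3498  0.8018  1.5732 -0.0023  0.766  -0.176 ]
```

View pics/side13.png

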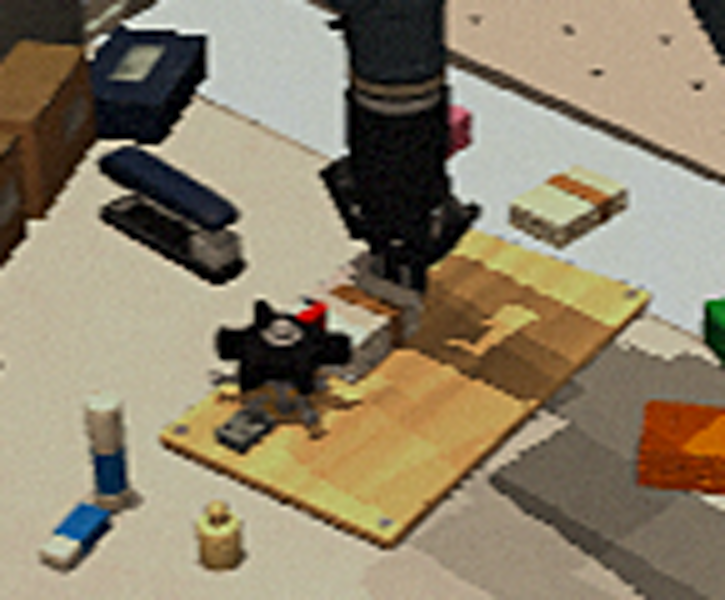

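Force rose to 4.3 N at y = -44.6 mm, where I expected the pack to meet the screw (-45). Back off straight, rise and look.

```bash
python3 -m pendant '[{"wx":0,"wy":0,"wz":0,"x":-0.005,"y":0,"z":0,"gripper":-0.65},{"wx":0,"wy":0,"wz":0,"x":-0.015,"y":0,"z":0,"gripper":-0.65},{"wx":0,"wy":0,"wz":0,"x":-0.02,"y":0,"z":0,"gripper":-0.65},{"wx":0,"wy":0,"wz":0,"x":-0.01,"y":0,"z":-0.02,"gripper":-0.65},{"wx":0,"wy":0,"wz":0,"x":0,"y":0,"z":-0.035,"gripper":-0.65},{"wx":0,"wy":0,"wz":0,"x":0,"y":0,"z":-0.04,"gripper":-0.65},{"wx":0,"wy":0,"wz":0,"x":-0.035,"y":-0.02,"z":-0.01,"gripper":-0.65},{"wx":0,"wy":0,"wz":0,"x":-0.035,"y":-0.02,"z":0,"gripper":-0.65},{"wx":0,"wy":0,"wz":0,"x":-0.035,"y":-0.02,"z":0,"gripper":-0.65},{"wx":0,"wy":0,"wz":0,"x":-0.035,"y":-0.02,"z":0,"gripper":-0.65},{"wx":0,"wy":0,"wz":0,"x":-0.035,"y":-0.02,"z":0,"gripper":-0.65},{"wx":0,"wy":0,"wz":0,"x":-0.035,"y":-0.02,"z":0,"gripper":-0.65},{"wx":0,"wy":0,"wz":0,"x":-0.035,"y":-0.02,"z":0,"gripper":-0.65},{"wx":0,"wy":0,"wz":0,"x":0,"y":0,"z":0,"gripper":-0.65},{"wx":0,"wy":0,"wz":0,"x":0,"y":0,"z":0,"gripper":-0.65}]'
python3 - <<'E'
from h import *
for n,(a,b,c,d) in (("top",(140,225,205,350)),("side",(120,240,165,310))):
    im=r.snapshot(n);np.save(f"pics/{n}14.npy",im);cv2.imwrite(f"pics/{n}14.png",cv2.resize(im[a:b,c:d],None,fx=5,fy=5,interpolation=cv2.INTER_CUBIC)[:,:,::-1])
im=np.load("pics/top14.npy")
cv2.imwrite("pics/pk14.png",cv2.resize(im[150:190,230:290],None,fx=12,fy=12,interpolation=cv2.INTER_NEAREST)[:,:,::-1])
print("expected corners",[ (proj("top",[*t2w(x,y),.044])-[230,150]+.5)*12 for x,y in((75,51),(75,-34),(20,-34),(20,51))])
togo(0,0,.1)
E
```

```text
time_s: 17.23
ee_pos: [0.4226, -0.3737, 0.1411]
tool_rot: [2.41, 2.014, 0.001]
force: [0.6, 0.1, 0.3]
width: 0.0149
expected corners [array([322.1423, 132.1079]), array([605.4366, 171.7245]), array([580.3795, 352.6976]), array([295.979 , 312.7508])]
t 17.33 tool z [ 0.0001  0.0011 -1.    ] yaw tool x 80.04 now table [ -93.1603 -338.1869] 0.14100998076166138 goal w [ 0.5739 -0.0539  0.1   ] shift [0.3383 0.0926 0.0414] F [-1.0065 -0.549  -0.4867] w 0.014756582280731194 q [-0.9174  0.5841  1.6796  0.0009  0.8787 -0.7441]
```

View pics/pk14.png

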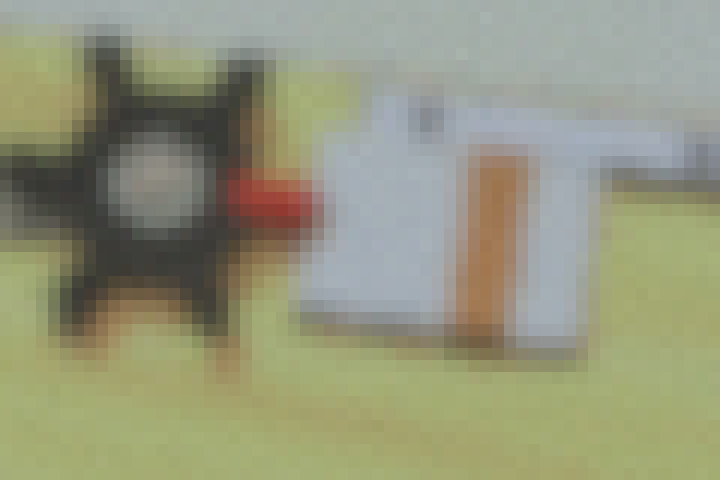

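View pics/side14.png

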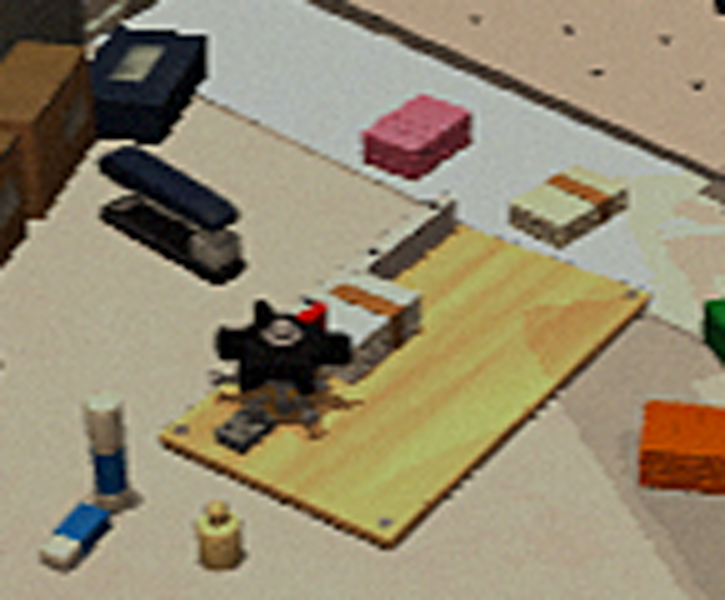

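```bash
python3 - <<'E'
from h import *
def edge(n,ys):
    g=np.load(f"pics/{n}.npy").astype(float)[...,2]  # blue: card vs side/table
    out=[]
    for y in ys:
        xs=np.arange(8,34,.5)
        p=np.array([proj("top",[*t2w(x,y),.044]) for x in xs]).astype(np.float32)
        v=cv2.remap(g.astype(np.float32),p[:,0].reshape(-1,1),p[:,1].reshape(-1,1),cv2.INTER_LINEAR).ravel()
        hi=v[-10:].mean();lo=v.min();i=np.where(v<(hi+lo)/2)[0].max();out.append(xs[i])
    p=np.polyfit(ys,out,1);print(n,"near edge x at mid",np.polyval(p,np.mean(ys)),"slope rad",p[0],"sd",np.std(out-np.polyval(p,ys)))
edge("top9",np.arange(-65,-36,2.));edge("top14",np.r_[np.arange(12,46,2.),np.arange(-28,-18,2.)])
g=np.load("pics/top14.npy").astype(np.float32)[...,2]
o=[]
for x in np.arange(26,58,2.):
    ys=np.arange(-48,-20,.5);p=np.array([proj("top",[*t2w(x,y),.044]) for y in ys]).astype(np.float32)
    v=cv2.remap(g,p[:,0].reshape(-1,1),p[:,1].reshape(-1,1),cv2.INTER_LINEAR).ravel()
    t=(v[:10].mean()+v[-10:].mean())/2;o.append(ys[np.where(v<t)[0].max()])
print("trailing end y",np.mean(o),np.std(o))
E
```

```text
top9 near edge x at mid 22.23333333333333 slope rad 0.0053571428571429006 sd 0.4000991940498813
top14 near edge x at mid 21.363636363636363 slope rad 0.005408365338454148 sd 0.28094122051452763
trailing end y -33.4375 0.29973947020704494
```

The wheel and pack corners match the expected pixels, but the near edge suggests up to about 1 mm of drift off the fence. That is within tolerance, and one gentle press at the middle of the pack will settle it.

```bash
python3 -m pendant '[{"wx":0,"wy":0,"wz":0,"x":0.0345,"y":0.0058,"z":0,"gripper":-1},{"wx":0,"wy":0,"wz":0,"x":0.0345,"y":0.0058,"z":0,"gripper":-1},{"wx":0,"wy":0,"wz":0,"x":0.0345,"y":0.0058,"z":0,"gripper":-1},{"wx":0,"wy":0,"wz":0,"x":0.0345,"y":0.0058,"z":0,"gripper":-1},{"wx":0,"wy":0,"wz":0,"x":0.0345,"y":0.0058,"z":0,"gripper":-1},{"wx":0,"wy":0,"wz":0,"x":0.0345,"y":0.0058,"z":0,"gripper":-1},{"wx":0,"wy":0,"wz":0,"x":0.0345,"y":0.0058,"z":0,"gripper":-1},{"wx":0,"wy":0,"wz":0,"x":0.0345,"y":0.0058,"z":0,"gripper":-1},{"wx":0,"wy":0,"wz":0,"x":0.0345,"y":0.0058,"z":0,"gripper":-1},{"wx":0,"wy":0,"wz":0,"x":0.034,"y":0.0058,"z":0,"gripper":-1},{"wx":0,"wy":0,"wz":0,"x":0,"y":0,"z":0,"gripper":-1},{"wx":0,"wy":0,"wz":0,"x":0,"y":0,"z":0.02,"gripper":-1},{"wx":0,"wy":0,"wz":0,"x":0,"y":0,"z":0.025,"gripper":-1},{"wx":0,"wy":0,"wz":0,"x":0,"y":0,"z":0.02,"gripper":-1},{"wx":0,"wy":0,"wz":0,"x":0,"y":0,"z":0.02,"gripper":-1},{"wx":0,"wy":0,"wz":0,"x":0,"y":0,"z":0.01,"gripper":-1},{"wx":0,"wy":0,"wz":0,"x":0,"y":0,"z":0.01,"gripper":-1},{"wx":0,"wy":0,"wz":0,"x":0,"y":0,"z":0,"gripper":-1},{"wx":0,"wy":0,"wz":0,"x":0,"y":0,"z":0,"gripper":-1}]'
python3 - <<'E'
from h import *
togo(8,6,.035)
E
```

```text
time_s: 18.92
ee_pos: [0.5408, -0.0417, 0.0361]
tool_rot: [-2.404, -2.022, 0.0]
force: [0.5, -1.0, 0.0]
width: -0.0007
t 18.92 tool z [-0.0003  0.0001 -1.    ] yaw tool x 80.13 now table [-34.6938   6.3864] 0.03608520206585635 goal w [ 0.5828 -0.0494  0.035 ] shift [-0.0004  0.0427  0.0011] F [ 0.5065 -0.9792  0.0291] w -0.000684585205929477 q [-0.283   0.7427  1.7824  0.0001  0.6168 -0.1108]
```

```bash
python3 -m pendant '[{"wx":0,"wy":0,"wz":0,"x":0,"y":0.008,"z":0,"gripper":-1},{"wx":0,"wy":0,"wz":0,"x":0,"y":0.008,"z":0,"gripper":-1},{"wx":0,"wy":0,"wz":0,"x":0,"y":0.008,"z":0,"gripper":-1},{"wx":0,"wy":0,"wz":0,"x":0,"y":0.006,"z":0,"gripper":-1},{"wx":0,"wy":0,"wz":0,"x":0,"y":0.004,"z":0,"gripper":-1},{"wx":0,"wy":0,"wz":0,"x":0,"y":0.002,"z":0,"gripper":-1},{"wx":0,"wy":0,"wz":0,"x":0,"y":0.002,"z":0,"gripper":-1},{"wx":0,"wy":0,"wz":0,"x":0,"y":0.001,"z":0,"gripper":-1},{"wx":0,"wy":0,"wz":0,"x":0,"y":0.001,"z":0,"gripper":-1},{"wx":0,"wy":0,"wz":0,"x":0,"y":0.001,"z":0,"gripper":-1},{"wx":0,"wy":0,"wz":0,"x":0,"y":0,"z":0,"gripper":-1},{"wx":0,"wy":0,"wz":0,"x":0,"y":0,"z":0,"gripper":-1}]'
python3 -m pendant '[{"wx":0,"wy":0,"wz":0,"x":0,"y":0.001,"z":0,"gripper":-1},{"wx":0,"wy":0,"wz":0,"x":0,"y":0,"z":0,"gripper":-1},{"wx":0,"wy":0,"wz":0,"x":0,"y":0,"z":0,"gripper":-1}]'
python3 -m pendant '[{"wx":0,"wy":0,"wz":0,"x":0,"y":0.001,"z":0,"gripper":-1},{"wx":0,"wy":0,"wz":0,"x":0,"y":0,"z":0,"gripper":-1},{"wx":0,"wy":0,"wz":0,"x":0,"y":0,"z":0,"gripper":-1}]'
python3 - <<'E'
from h import *
togo(8,6,.035)
E
```

```text
time_s: 19.92
ee_pos: [0.581, -0.049, 0.036]
tool_rot: [-2.405, -2.021, 0.0]
force: [0.2, 0.0, -0.9]
width: 0.0001
time_s: 20.17
ee_pos: [0.582, -0.0492, 0.0361]
tool_rot: [-2.405, -2.021, 0.0]
force: [-0.3, -0.2, -1.1]
width: 0.0
time_s: 20.42
ee_pos: [0.5821, -0.0492, 0.036]
tool_rot: [-2.403, -2.02, 0.002]
force: [-2.9, 0.4, 1.7]
width: 0.0002
t 20.42 tool z [-0.0021  0.0004 -1.    ] yaw tool x 80.1 now table [7.3068 6.0882] 0.03601046502665112 goal w [ 0.5828 -0.0494  0.035 ] shift [-0.0001  0.0007  0.001 ] F [-2.8503  0.425   1.6737] w 0.0001650854680180789 q [-0.2753  0.7724  1.6724 -0.0002  0.6989 -0.1024]
```

Contact at table x = 7.3 mm and about 3 N, so the pack is flush. Withdraw and do the final check.

```bash
python3 -m pendant '[{"wx":0,"wy":0,"wz":0,"x":0,"y":-0.005,"z":0,"gripper":-1},{"wx":0,"wy":0,"wz":0,"x":0,"y":-0.015,"z":0,"gripper":-1},{"wx":0,"wy":0,"wz":0,"x":0,"y":-0.02,"z":0,"gripper":-1},{"wx":0,"wy":0,"wz":0,"x":0,"y":-0.005,"z":-0.025,"gripper":-1},{"wx":0,"wy":0,"wz":0,"x":0,"y":0,"z":-0.04,"gripper":-1},{"wx":0,"wy":0,"wz":0,"x":0,"y":0,"z":-0.04,"gripper":-1},{"wx":0,"wy":0,"wz":0,"x":-0.035,"y":-0.006,"z":0,"gripper":-1},{"wx":0,"wy":0,"wz":0,"x":-0.035,"y":-0.006,"z":0,"gripper":-1},{"wx":0,"wy":0,"wz":0,"x":-0.035,"y":-0.006,"z":0,"gripper":-1},{"wx":0,"wy":0,"wz":0,"x":-0.035,"y":-0.006,"z":0,"gripper":-1},{"wx":0,"wy":0,"wz":0,"x":-0.035,"y":-0.006,"z":0,"gripper":-1},{"wx":0,"wy":0,"wz":0,"x":-0.035,"y":-0.006,"z":0,"gripper":-1},{"wx":0,"wy":0,"wz":0,"x":-0.035,"y":-0.006,"z":0,"gripper":-1},{"wx":0,"wy":0,"wz":0,"x":-0.035,"y":-0.006,"z":0,"gripper":-1},{"wx":0,"wy":0,"wz":0,"x":-0.035,"y":-0.006,"z":0,"gripper":-1},{"wx":0,"wy":0,"wz":0,"x":0,"y":0,"z":0,"gripper":-1},{"wx":0,"wy":0,"wz":0,"x":0,"y":0,"z":0,"gripper":-1}]'
python3 - <<'E'
from h import *
im=r.snapshot("top");np.save("pics/top15.npy",im)
cv2.imwrite("pics/top15.png",cv2.resize(im[140:225,205:350],None,fx=5,fy=5,interpolation=cv2.INTER_CUBIC)[:,:,::-1])
g=im.astype(np.float32)[...,2]
def prof(P):
    p=np.array([proj("top",[*t2w(*q),.044]) for q in P]).astype(np.float32)
    return cv2.remap(g,p[:,0].reshape(-1,1),p[:,1].reshape(-1,1),cv2.INTER_LINEAR).ravel()
Y=np.r_[np.arange(12,46,2.),np.arange(-28,-18,2.)];xs=np.arange(8,34,.5);o=[]
for y in Y:
    v=prof([(x,y) for x in xs]);o.append(xs[np.where(v<(v[-10:].mean()+v.min())/2)[0].max()])
print("near edge",np.mean(o),np.polyfit(Y,o,1))
ys=np.arange(-48,-20,.5);o=[]
for x in np.arange(26,58,2.):
    v=prof([(x,y) for y in ys]);o.append(ys[np.where(v<(v[:10].mean()+v[-10:].mean())/2)[0].max()])
print("trailing",np.mean(o))
E
```

```text
time_s: 21.83
ee_pos: [0.4311, -0.345, 0.1412]
tool_rot: [2.407, 2.015, 0.0]
force: [0.1, 1.0, -0.5]
width: -0.0
near edge 21.34090909090909 [ 0.0002 21.3374]
trailing -33.46875
```

View pics/top15.png

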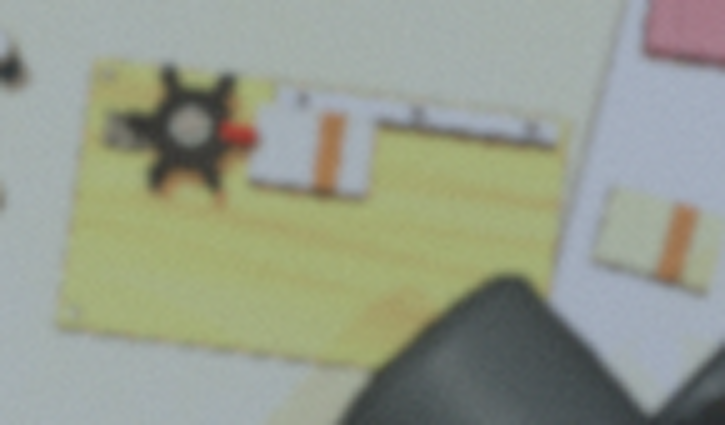

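The top view shows the pack flush with the fence, its end at the red arm (crop (250,135)), and the other things in place. The arm is clear.

```bash
python3 -c "
from plant import r
print(r.hand_in())"
```

```text
the job is handed in; nothing more can be done
None
```

I turned the wheel and set the pack, then handed the job in at about 22 s of the 64 s allowed; the hand-in gave no verdict.

**What I did:**
- **Wheel:** two flicks clockwise with the shut fingertips brought the red arm round to point along the fence at the pack.
- **Pack:** I pushed it flat against the fence (force rose to about 7 N), then along it with two fingers until it met the red screw (about 4 N). One more gentle press of about 3 N against the fence seated it.

**Last checks (top camera and force):**
- The red arm points at the pack and the wheel looks clicked in.
- The pack is parallel to the fence within 0.001 rad. Its end away from the screw measured y = -33.5 mm, where -34 was expected.
- Its near edge measured x = 21.3 mm, where 20 was expected. That fits a bias in my edge measurement, since the same method read 22.2 mm after the first push against the fence. The press put the fingertips where a flush pack should be, but the camera alone cannot rule out a gap of about 1 mm.
- The side camera read about 2 pixels off for both the fingertip and the wheel, so I took positions from the top camera.
- `cards_done` looked unmoved in the last top view. The weight, glue stick and eraser looked unmoved in the last side view, taken before the final press.

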